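Load the soak tank and lock its keeper

TASK

Load the workshop's soak tank: hang every valve spindle from the plywood stand in the tank, one to a hole in the top plate, each pushed down until its collar sits on the plate, then swing the red keeper bar fully shut over them and drop the red lock pin all the way down through the bar's eye into the yellow post. The orange stopper must also end up fully home in the brass filler neck (at any time), and leave the spray can, tape roll and parts tray alone.

Things in the scene. Friction and masses are not known exactly. Their poses are not given: they have to be found in the camera images.
- tank: Fixed green soak tank, 190 (x) x 290 (y) x 120 mm high, with an aluminium drilled top plate; origin at the centre of its underside, z up. A row of five 19 mm holes runs along its y axis at x = +40 mm; the filler neck stands at x = -50, y = +60; the keeper's pivot column is at x = +40, y = -120 and the yellow lock post at x = +40, y = +118.
- tank_hole0 (a point): Mouth centre of hole 0 of the row in the tank's top plate (19 mm bore through a 14 mm plate, open tank below), at the plate's top face; hole 0 is nearest the keeper's pivot; pitch 38 mm. Axes as the tank's.
- tank_hole1 (a point): Mouth centre of hole 1 of the row in the tank's top plate (19 mm bore through a 14 mm plate, open tank below), at the plate's top face; hole 0 is nearest the keeper's pivot; pitch 38 mm. Axes as the tank's.
- tank_hole2 (a point): Mouth centre of hole 2 of the row in the tank's top plate (19 mm bore through a 14 mm plate, open tank below), at the plate's top face; hole 0 is nearest the keeper's pivot; pitch 38 mm. Axes as the tank's.
- tank_hole3 (a point): Mouth centre of hole 3 of the row in the tank's top plate (19 mm bore through a 14 mm plate, open tank below), at the plate's top face; hole 0 is nearest the keeper's pivot; pitch 38 mm. Axes as the tank's.
- tank_hole4 (a point): Mouth centre of hole 4 of the row in the tank's top plate (19 mm bore through a 14 mm plate, open tank below), at the plate's top face; hole 0 is nearest the keeper's pivot; pitch 38 mm. Axes as the tank's.
- neck (a point): Centre of the rim of the brass filler neck: inside diameter 49 mm, outside 60 mm, rim 30 mm above the tank's top plate, 30 mm deep. Axes as the tank's.
- lock_post (a point): Mouth centre of the 18 mm bore, 45 mm deep, in the top of the yellow lock post (36 mm square, 50 mm high on the plate). Axes as the tank's.
- keeper (a joint): Angle of the red keeper bar about its upright pivot, rad: 0 = shut, against its stop, lying over the row of holes with its eye over the lock post; grows as the bar swings out towards the tank's +x side, up to 1.45. Stays where it is left. The bar is 22 mm wide, 10 mm thick, its underside 56 mm above the top plate, so it passes 6 mm over spindles that are fully home.
- keeper_hinge (a point): Point on the keeper's upright pivot axis, at the bar's top face.
- keeper_knob (a point): Point to grip on the keeper's round black knob (22 mm diameter, standing 38 mm up from the bar's top face, 110 mm from the pivot axis): on its axis, 22 mm above the bar's top face. Its y axis points along the bar away from the pivot.
- keeper_eye (a point): Centre of the eye (18 mm hole in a 36 mm square, 10 mm thick end) of the keeper bar, at its top face, 238 mm from the pivot axis.
- stand: Fixed plywood stand, 120 (x) x 160 (y) x 100 mm high, with six square 20 mm holes (at x = -32 or +32, y = -50, 0 or +50 mm) in a 16 mm top board; the spindles and the lock pin hang in it by their collars. Origin at the centre of its underside.
- spindle1: Valve spindle, upright, 140 mm long, 0.25 kg: steel stem 16 mm diameter and 90 mm long with a hemispherical foot, dark square collar 26 x 26 mm from 90 to 98 mm, brass round grip 20 mm diameter from 98 to 140 mm. Origin at the centre of the foot's end, z up along it. May be absent.
- spindle2: Valve spindle, upright, 140 mm long, 0.25 kg: steel stem 16 mm diameter and 90 mm long with a hemispherical foot, dark square collar 26 x 26 mm from 90 to 98 mm, brass round grip 20 mm diameter from 98 to 140 mm. Origin at the centre of the foot's end, z up along it. May be absent.
- spindle3: Valve spindle, upright, 140 mm long, 0.25 kg: steel stem 16 mm diameter and 90 mm long with a hemispherical foot, dark square collar 26 x 26 mm from 90 to 98 mm, brass round grip 20 mm diameter from 98 to 140 mm. Origin at the centre of the foot's end, z up along it. May be absent.
- spindle4: Valve spindle, upright, 140 mm long, 0.25 kg: steel stem 16 mm diameter and 90 mm long with a hemispherical foot, dark square collar 26 x 26 mm from 90 to 98 mm, brass round grip 20 mm diameter from 98 to 140 mm. Origin at the centre of the foot's end, z up along it. May be absent.
- spindle5: Valve spindle, upright, 140 mm long, 0.25 kg: steel stem 16 mm diameter and 90 mm long with a hemispherical foot, dark square collar 26 x 26 mm from 90 to 98 mm, brass round grip 20 mm diameter from 98 to 140 mm. Origin at the centre of the foot's end, z up along it. May be absent.
- lock_pin: Lock pin, upright, 100 mm long, 0.12 kg: steel stem 14 mm diameter and 50 mm long with a hemispherical end, red square collar 26 x 26 mm from 50 to 58 mm, red round grip 20 mm diameter from 58 to 100 mm. Origin at the centre of the stem's end, z up along it.
- stopper: Stopper standing on the bench: black tapered plug 39 mm diameter at the bottom, 45.6 mm at 22 mm height, then an orange cap 60 mm diameter from 22 to 30 mm, then a round orange grip 24 mm diameter from 30 to 66 mm. Origin at the centre of its underside, z up.
- spray_can: Bystander: yellow spray can with white cap, 64 mm diameter, 165 mm high, origin at the centre of its underside.
- tape_roll: Bystander: orange roll of tape lying flat, 90 mm diameter, 40 mm high, origin at the centre of its underside.
- parts_tray: Bystander: open blue parts tray, 100 x 140 x 45 mm, origin at the centre of its underside.
Mind the look-alikes: they are no part of the job. What is meant by the lock_pin is not green, and is the smaller of those in its own colour. Leave any pink or turquoise look-alike of the spindle2 alone.

How it is judged:
On the way, in this order (a step that is already met when the one before it is completed fails the run):
1. every spindle that is there hangs fully home in a hole of the tank's top plate (z of spindle1 in the frame of tank between 0.022 and 0.034 m and angle between each of spindle1, spindle2, spindle3, spindle4, spindle5's own z axis and vertical below 0.12 rad and (horizontal distance between spindle1 and tank_hole0 below 0.008 m or horizontal distance between spindle1 and tank_hole1 below 0.008 m or horizontal distance between spindle1 and tank_hole2 below 0.008 m or horizontal distance between spindle1 and tank_hole3 below 0.008 m or horizontal distance between spindle1 and tank_hole4 below 0.008 m) and z of spindle2 in the frame of tank between 0.022 and 0.034 m and (horizontal distance between spindle2 and tank_hole0 below 0.008 m or horizontal distance between spindle2 and tank_hole1 below 0.008 m or horizontal distance between spindle2 and tank_hole2 below 0.008 m or horizontal distance between spindle2 and tank_hole3 below 0.008 m or horizontal distance between spindle2 and tank_hole4 below 0.008 m) and z of spindle3 in the frame of tank between 0.022 and 0.034 m and (horizontal distance between spindle3 and tank_hole0 below 0.008 m or horizontal distance between spindle3 and tank_hole1 below 0.008 m or horizontal distance between spindle3 and tank_hole2 below 0.008 m or horizontal distance between spindle3 and tank_hole3 below 0.008 m or horizontal distance between spindle3 and tank_hole4 below 0.008 m) and z of spindle4 in the frame of tank between 0.022 and 0.034 m and (horizontal distance between spindle4 and tank_hole0 below 0.008 m or horizontal distance between spindle4 and tank_hole1 below 0.008 m or horizontal distance between spindle4 and tank_hole2 below 0.008 m or horizontal distance between spindle4 and tank_hole3 below 0.008 m or horizontal distance between spindle4 and tank_hole4 below 0.008 m) and z of spindle5 in the frame of tank between 0.022 and 0.034 m and (horizontal distance between spindle5 and tank_hole0 below 0.008 m or horizontal distance between spindle5 and tank_hole1 below 0.008 m or horizontal distance between spindle5 and tank_hole2 below 0.008 m or horizontal distance between spindle5 and tank_hole3 below 0.008 m or horizontal distance between spindle5 and tank_hole4 below 0.008 m)), for 0.2 s.
2. then the keeper bar is swung fully shut (value of joint keeper below 0.03 rad), for 0.2 s.
3. then the lock pin is fully down through the bar's eye into the post (horizontal distance between lock_pin and lock_post below 0.006 m and z of lock_pin in the frame of lock_post below -0.029 m and angle between lock_pin's own z axis and vertical below 0.12 rad), for 0.2 s.
At the end, for the whole second after the job is handed in: All upright, at rest: spindles within 8 mm of a hole's axis, collars within 4 mm of the plate; keeper within 0.03 rad of shut; pin within 6 mm of the post's axis, 29 mm or more into it; stopper within 6 mm of the neck's axis, 18 mm or more into it (all of step 1 and all of step 3 and value of joint keeper below 0.03 rad and horizontal distance between stopper and neck below 0.006 m and z of stopper in the frame of neck below -0.018 m and angle between stopper's own z axis and vertical below 0.1 rad and linear speed of each of spindle1, spindle2, spindle3, spindle4, spindle5, lock_pin, stopper below 0.02 m/s); the robot touches nothing.
It fails at once if the spray can is knocked away or over (distance of spray_can from where it was at the start of the episode above 0.04 m or angle between spray_can's own z axis and vertical above 0.5 rad).
It fails at once if the tape roll is knocked away or over (distance of tape_roll from where it was at the start of the episode above 0.04 m or angle between tape_roll's own z axis and vertical above 0.5 rad).
It fails at once if the parts tray is knocked away or over (distance of parts_tray from where it was at the start of the episode above 0.04 m or angle between parts_tray's own z axis and vertical above 0.5 rad).
Of spindle1, spindle2, spindle3, spindle4, spindle5 only 2 to 4 are there at a start; the rules pass over those that are not, and their reading is None.
At some moment in a run one of stopper may be knocked a few centimetres aside while the robot is not near it.
It also fails if it takes over 210 s, if anything falls off the work surface, if the arm or the gripper's body presses on something with over 40 N, if the wrist force passes 120 N, or if a joint passes its speed limit or range.

ROBOT

A 7-joint arm with a two-finger parallel gripper is mounted at the origin on the work surface. World frame = base frame: x ahead of the robot, y to its left, z up, the work surface at z = 0. Lengths are in m, angles in rad, forces in N, time in s.
With the tool pointing down it reaches from about 0.425 to 0.925 m from the base axis. Payload 6.8 kg.
Tool frame: the origin (TCP) lies between the finger pads; the fingertips stand r.tcp_to_tips ahead of it and the grasp point (between the pads) is the TCP (r.tcp_to_tips is the distance from the TCP to the fingertips, in m); z points along the fingers, y is the line along which they close (so a half turn about z gives the same grasp; the last joint's range is limited). The gripper opens to 85 mm and grips with 20 to 120 N. Pads are 22 mm wide; open, the fingers measure 114 mm over their backs; the gripper's body (76 mm by 85 mm) begins 54 mm behind the grasp point. The pads swing forward as they close: fully open they stand 13 mm farther back than shut.
Start: joints at [-1.391, 0.477, 0.022, 1.555, -0.011, 1.109, -0.083], TCP at [0.192, 0.647, 0.25] pointing down, gripper open.
Joint ranges: [-2.96, 2.96], [-0.34, 2.1], [-1.41, 1.46], [0.24, 2.44], [-1.37, 4.51], [0.17, 1.92], [-2.96, 2.96]. Speed limits (rad/s): [2.39, 2.39, 3.14, 3.14, 3.14, 3.14, 3.14].

INTERFACE

Orientations are given as a rotation vector (axis times angle).
In Python, from bench import r gives the robot as it stands.
- The arm moves only by the tool servo_tool, never from a script. Its argument "commands" is a list of rows, each a list of 2 entries, a list of its own where there are three numbers: the shift along the tool's x, y, z normalised to -1 to 1, where 1 is 250 mm, then the turn, a rotation vector about the tool's x, y, z normalised to -1 to 1, where 1 is 90 degrees. In form: [[[dx, dy, dz], [ax, ay, az]], ...]. A call has 1 to 20 rows; each row is the pose to reach, as a shift and turn from the pose commanded when the call began, along the tool's axes at that moment; what a row does not reach only later rows make up. A row lasts 1/10 s, in which the tool goes at most 50 mm and 8.59 degrees, less where a joint would pass 70% of its speed; a pose out of reach is approached as far as the arm can. A call with a number of a shift or a turn outside -1 to 1 is refused whole. A call with a gripper value outside its range is refused whole. "claw" is the closure, from 0 (fully open) to 1 (shut), set as the call begins (left out, the last holds). The fingers move at their own pace and stop on an object; "squeeze" is the grip in N (left out, the last holds). Time passes only in rows, so rows that repeat a pose let the fingers close. It gives the time, the measured TCP pose, the force, the opening and the grip force at its end, in the units of the state.
- r.get_obs(): the state, without advancing time (a new reading comes with each control period).
- r.grab_frame(name): name is "scene" or "top" or "wrist"; returns (picture, depth): 384x512x3 uint8, red, green, blue; 384x512 float32, m along the optical axis (not along the pixel's ray), 0 where there is no reading.
- r.camera_model(name): a dict with "fx", "fy", "cx", "cy" (pixels), "extrinsics" (4x4, takes a point from camera to world coordinates); the wrist camera has in their place "hand_eye" (4x4, takes a point from camera to tool coordinates, whose origin is the TCP and whose axes are the flange's). Camera axes: x right, y down, z forward; pixel columns grow to the right and rows downward; lengths in m; the calibration is good to about 2 mm. A picture is of the moment at which its call begins: read the wrist's pose just before it. camera_model takes no time and is no camera call.
- r.hand_in(): hands the job in; it is judged then, once.
Trained networks look in the newest picture that a camera, given by its name, has taken for a name from the list of things; names that differ only in an ending like _2 or _b are one class to them, and where a whole thing is asked for, a point or a joint stands for the part that bears it (a point fixed in the world has none). Each returns a list of dicts, best first, with "confidence" (0 to 1); they miss things now and then, are a little off and sometimes report something else, mostly with a low value. They report only what shows in the picture. A call takes as long as a camera call. They do not tell look-alikes from the thing itself.
- r.boxes_of(camera, target): "uv" ([column, row] in pixels, amid what is visible of it).
- r.mark_of(camera, target): "uv" ([column, row] in pixels: a listed point, or the origin of a listed thing).
The state is a dict: "clock": time; "joints": joint angles; "qvel": joint speeds; "tau": joint torques, N m; "tcp_pos": TCP position; "orientation": TCP orientation; "contact_force": force on the tool from outside, world axes, zero at the start; "moment": the same for the moment, N m; "grip_width": finger opening in m; "gripper_force": force on a finger pad.
Only numpy, scipy, OpenCV 4.12 (cv2) and the standard library are available. Lean on these libraries where they do the work, as an engineer would, in place of code of your own. Each camera call takes 0.05 s, during which the arm holds its last target. There are 200 camera calls.

## Working session

There is one attempt and no reset: what is moved stays moved. The work goes in short steps, Python scripts to look and compute and a tool call to move; the robot and the scene stay as the last step left them, time stands still between calls to the robot, and variables do not carry over. Pictures are saved under pics/ and viewed, at most 14 in all, crops included, and the job is handed in when it is done.

Besides the shell and the picture viewer there is one more tool, called after "Call:" as name(argument=value, ...), one argument or row to a line, values as JSON. servo_tool: Moves the arm, as the interface text tells. Scaled input: -1 to 1 covers 250 mm each way for a shift and 90 degrees each way for a turn. Its arguments: {"type":"object","properties":{"commands":{"type":"array"},"claw":{"type":"number"},"squeeze":{"type":"number"}},"required":["commands"]}

```bash
ls; mkdir -p pics; cat > h.py <<'E'
import numpy as np, cv2
from scipy.spatial.transform import Rotation as R
from bench import r
def ext(name,o=None):
    m=r.camera_model(name); K=(m['fx'],m['fy'],m['cx'],m['cy'])
    if name!='wrist': return K,np.array(m['extrinsics'])
    T=np.eye(4);T[:3,:3]=R.from_rotvec(o['orientation']).as_matrix();T[:3,3]=o['tcp_pos']
    return K,T@np.array(m['hand_eye'])
def grab(name,fn=None):
    o=r.get_obs();im,d=r.grab_frame(name);K,T=ext(name,o)
    if fn: cv2.imwrite(fn,im[:,:,::-1])
    return im,d,K,T
def ray(K,T,uv):
    v=np.array([(uv[0]-K[2])/K[0],(uv[1]-K[3])/K[1],1.]);return T[:3,3],T[:3,:3]@v
def onz(K,T,uv,z):
    o,v=ray(K,T,uv);return o+v*(z-o[2])/v[2]
def atd(K,T,uv,d):
    o,v=ray(K,T,uv);return o+v*d[int(round(uv[1])),int(round(uv[0]))]
def cloud(K,T,d):
    u,v=np.meshgrid(np.arange(512),np.arange(384));p=np.stack([(u-K[2])/K[0]*d,(v-K[3])/K[1]*d,d],-1)
    return p@T[:3,:3].T+T[:3,3]
E
python3 - <<'E'
from h import *
np.set_printoptions(precision=4,suppress=True)
o=r.get_obs();print(o,r.tcp_to_tips)
for c in('scene','top'):
    im,d,K,T=grab(c,f'pics/{c}0.png');np.savez(f'{c}0.npz',im=im,d=d,T=T,K=K);print(c,K,T)
    for n in['tank','tank_hole0','tank_hole4','neck','lock_post','keeper_hinge','keeper_knob','keeper_eye','stand','spindle1','lock_pin','stopper','spray_can','tape_roll','parts_tray']:
        for q in r.mark_of(c,n):
            if q['confidence']>.2: print(n,np.round(q['uv'],1),round(q['confidence'],2),atd(K,T,np.clip(q['uv'],0,[511,383]),d))
E
```

```text
pics
{'clock': 0.0, 'joints': array([-1.3911,  0.4778,  0.0223,  1.5564, -0.0115,  1.1093, -0.0831]), 'qvel': array([-0.0009, -0.0003,  0.0011,  0.0016,  0.0013, -0.0027,  0.0012]), 'tau': array([ -0.0004, -59.6437,   1.6076, -28.12  ,   0.0125,   0.009 ,
        -0.    ]), 'tcp_pos': array([0.1915, 0.6467, 0.2493]), 'orientation': array([-0.4505, -3.109 ,  0.0028]), 'contact_force': array([-0.4742,  1.0238, -0.0116]), 'moment': array([ 0.0401,  0.0543, -0.0132]), 'gripper_force': 0.0, 'grip_width': 0.08564547070958628} 0.019
scene (462.6338900944723, 462.6338900944723, 258.77642498447, 188.50713712820834) [[-0.3957  0.6936 -0.602   1.2671]
 [ 0.9182  0.2878 -0.2721  0.2522]
 [-0.0155 -0.6604 -0.7507  1.0203]
 [ 0.      0.      0.      1.    ]]
tank [238.  202.1] 0.57 [ 0.6014 -0.1077  0.1119]
tank [217.4 178.3] 0.28 [ 0.548  -0.1933  0.1124]
tank_hole0 [202.5 169.8] 0.84 [ 0.5412 -0.241   0.1195]
tank_hole0 [241.8 184.8] 0.83 [ 0.5433 -0.1238  0.1111]
tank_hole0 [212.1 177.4] 0.66 [ 0.5572 -0.2037  0.1208]
tank_hole0 [257.7 185. ] 0.61 [ 0.5365 -0.0808  0.1218]
tank_hole0 [229.4 182
[... 2510 characters left out ...]
 [0.5645 0.2303 0.0965]
stand [277.7 232.9] 0.28 [ 0.4908 -0.1543  0.1201]
spindle1 [181.6 259.6] 0.65 [ 0.4146  0.1359 -0.0058]
spindle1 [160.6 214.5] 0.6 [0.5425 0.1864 0.0957]
spindle1 [187.  236.2] 0.44 [0.485  0.1164 0.0325]
lock_pin [152.6 168.4] 0.57 [0.7003 0.2361 0.019 ]
lock_pin [156.6 191.4] 0.5 [0.6096 0.1999 0.1031]
lock_pin [191.9 204.9] 0.39 [0.5846 0.1072 0.0173]
stopper [149.4 261.7] 0.57 [0.4066 0.2207 0.0556]
stopper [161.8 214. ] 0.47 [0.5438 0.1826 0.0974]
spray_can [197.3 165.7] 0.97 [0.6952 0.0867 0.0811]
tape_roll [362.9 213.1] 0.87 [ 0.563  -0.4285  0.0387]
parts_tray [276.2 155.4] 0.78 [ 0.7554 -0.16    0.0029]
parts_tray [248.7 211.8] 0.64 [ 0.5506 -0.0705  0.1203]
```

```bash
python3 - <<'E'
import cv2
a=cv2.imread('pics/scene0.png');cv2.imwrite('pics/s1.png',cv2.resize(a[130:330,140:420],None,fx=2.8,fy=2.8,interpolation=2))
a=cv2.imread('pics/top0.png');cv2.imwrite('pics/t1.png',cv2.resize(a[110:290,110:390],None,fx=2.8,fy=2.8,interpolation=2))
E
```

```text
(no output)
```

View pics/s1.png

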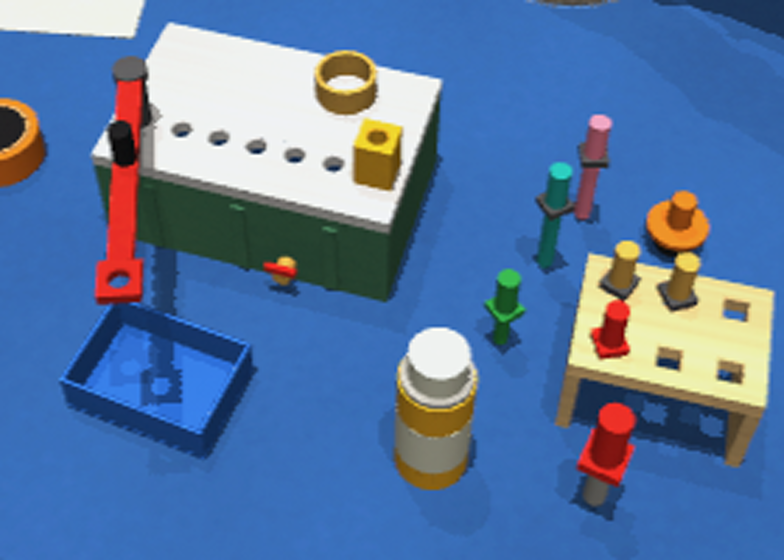

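View pics/t1.png

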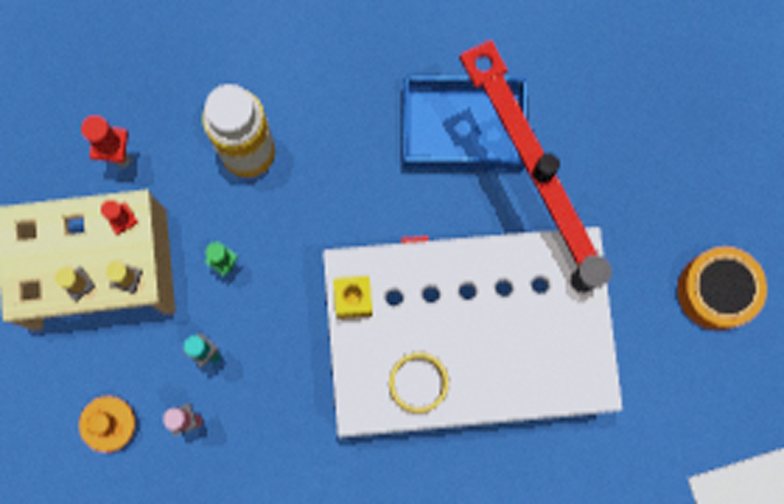

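The top crop (t1) shows two brass spindles in the stand at (72,280) and (122,273). The keeper is open by about 1 rad, the five holes run from (540,285) to (394,297), the neck is at (418,382) and the post at (352,295).

Candidates in full top-image pixels:
- **Red:** the small pin in the stand at (152,187), and a bigger red one on the bench at (147,160).
- **Green:** a pin at (189,203).
- **Turquoise and pink:** spindle look-alikes at (182,235) and (174,260).

I choose the small red pin in the stand and the two brass spindles. A wrist close-up will check this.

```bash
python3 - <<'E'
from h import *
np.set_printoptions(precision=4,suppress=True)
z=np.load('top0.npz');K,T=z['K'],z['T']
z2=np.load('scene0.npz');K2,T2=z2['K'],z2['T']
for n,u in dict(h4=(250.3,213),h3=(262.7,213.7),h1=(288.1,212.6),h0=(301.6,212.3)).items(): print(n,onz(K,T,u,.12))
for u in [(257.7,185),(241.8,184.8),(229.4,182.5),(212.1,177.4),(202.5,169.8)]: print('sc',onz(K2,T2,u,.12))
# tank plate rectangle from clouds
for zz,nm in((z,'top'),(z2,'scene')):
    C=cloud(zz['K'],zz['T'],zz['d'].astype(float))
    im=zz['im'].astype(int);m=(abs(C[...,2]-.12)<.008)&(im.min(-1)>120)&(C[...,1]<0)&(C[...,1]>-.35)
    p=C[m];print(nm,len(p),np.median(p[:,2]),cv2.minAreaRect(p[:,:2].astype(np.float32)))
    m=(abs(C[...,2]-.1)<.008)&(C[...,1]>.1)&(C[...,0]>.4)&(C[...,0]<.68)&(im[...,0]>150)&(im[...,2]<190)
    p=C[m];print(nm,len(p),np.median(p[:,2]),cv2.minAreaRect(p[:,:2].astype(np.float32)))
    C=cloud(zz['K'],zz['T'],zz['d'].astype(float))
    m=(C[...,2]>.12)&(C[...,1]>.12)&(C[...,1]<.3)&(C[...,0]>.45)&(C[...,0]<.66)
    n,l,s,c=cv2.connectedComponentsWithStats(m.astype(np.uint8))
    for i in range(1,n):
        if s[i,4]>5: print(c[i],s[i,4],C[l==i].mean(0),im[l==i].mean(0))
o=r.get_obs();print(R.from_rotvec(o['orientation']).as_matrix());print(np.array(r.camera_model('wrist')['hand_eye']),ext('top')[0])
E
```

```text
h4 [ 0.5472 -0.0752  0.12  ]
h3 [ 0.5457 -0.111   0.12  ]
h1 [ 0.5499 -0.1845  0.12  ]
h0 [ 0.5513 -0.2237  0.12  ]
sc [ 0.535  -0.0815  0.12  ]
sc [ 0.5503 -0.1202  0.12  ]
sc [ 0.5554 -0.1537  0.12  ]
sc [ 0.5566 -0.2041  0.12  ]
sc [ 0.5416 -0.2408  0.12  ]
top 5842 0.11849937979835345 ((0.5084972977638245, -0.15496604144573212), (0.1904214769601822, 0.28980982303619385), 5.763793468475342)
top 1804 0.09868160359358369 ((0.5173007845878601, 0.24618542194366455), (0.2562401592731476, 0.16184070706367493), 8.857419967651367)
[150.3448 184.931 ] 58 [0.6203 0.2093 0.143 ] [179.3621  61.6034  50.5345]
[152.     206.8103] 58 [0.5575 0.2008 0.1443] [183.9655 173.9828  93.5   ]
[134.0339 208.8814] 59 [0.551  0.2503 0.1442] [180.6441 168.9831  90.5085]
[178.1562 232.9062] 32 [0.4858 0.1258 0.1385] [ 72.0312 198.1875 195.25  ]
scene 4420 0.11909841232020951 ((0.510223388671875, -0.15594439208507538), (0.19409745931625366, 0.29174235463142395), 5.563979148864746)
scene 2227 0.09900960514393187 ((0.5853569507598877, 0.25642505288124084), (0.12390196323394775, 0.16026267409324646), 7.967655658721924)
[340.1053 193.2982] 57 [0.4926 0.1267 0.134 ] [ 30.9649 143.6842 135.3158]
[362.5091 222.3818] 110 [0.5655 0.2027 0.1404] [165.6    139.2273  66.7545]
[383.8772 226.7895] 114 [0.559  0.2522 0.1405] [163.4298 136.4386  63.0263]
[359.0085 243.8803] 117 [0.6289 0.2114 0.141 ] [175.8974  44.5983  33.9658]
[[-0.9589  0.2838 -0.    ]
 [ 0.2838  0.9589 -0.0001]
 [ 0.     -0.0001 -1.    ]]
[[-0.0006 -0.9586 -0.2847  0.0726]
 [ 1.     -0.0004 -0.0005  0.0006]
 [ 0.0004 -0.2847  0.9586 -0.1242]
 [ 0.      0.      0.      1.    ]] (382.49455676036894, 382.49455676036894, 255.52534241367314, 198.8483935663545)
```

Call:
servo_tool(
  commands=[
    [[-0.987,-0.598,-0.042],[0,0,0.723]],
    [[-0.987,-0.598,-0.042],[0,0,0.723]],
    [[-0.987,-0.598,-0.042],[0,0,0.723]],
    [[-0.987,-0.598,-0.042],[0,0,0.723]],
    [[-0.987,-0.598,-0.042],[0,0,0.723]],
    [[-0.987,-0.598,-0.042],[0,0,0.723]],
    [[-0.987,-0.598,-0.042],[0,0,0.723]],
    [[-0.987,-0.598,-0.042],[0,0,0.723]],
    [[-0.987,-0.598,-0.042],[0,0,0.723]],
    [[-0.987,-0.598,-0.042],[0,0,0.723]],
  ],
  claw=0.4,
  squeeze=40,
)

```text
clock: 2.6
tcp_pos: [0.3855, 0.4341, 0.2608]
orientation: [-2.048, -2.382, -0.0]
contact_force: [0.2, -1.0, 1.1]
grip_width: 0.0512
gripper_force: 0.0
```

```bash
cat >> h.py <<'E'
def go(p,xang):
    """print shift/turn (units) to world TCP p with tool pointing down and tool x at yaw xang deg"""
    o=r.get_obs();A=R.from_rotvec(o['orientation']);a=np.radians(xang)
    B=R.from_matrix(np.array([[np.cos(a),np.sin(a),0],[np.sin(a),-np.cos(a),0],[0,0,-1]]))
    s=A.inv().apply(np.array(p)-o['tcp_pos'])/.25;t=(A.inv()*B).as_rotvec()/(np.pi/2)
    print('t',round(o['clock'],2),'tcp',np.round(o['tcp_pos'],4),'F',np.round(o['contact_force'],1),'w',round(o['grip_width'],4),'shift',np.round(s,4).tolist(),'turn',np.round(t,4).tolist())
E
python3 -c "
from h import *
go([.58,.22,.27],98.4)"
```

```text
t 2.6 tcp [0.3855 0.4341 0.2608] F [ 0.2 -1.   1.1] w 0.0512 shift [-0.9632, 0.6409, -0.0367] turn [0.0, -0.0001, 0.0023]
```

Call:
servo_tool(
  commands=[
    [[-0.963,0.641,-0.037],[0,0,0.002]],
    [[-0.963,0.641,-0.037],[0,0,0.002]],
    [[-0.963,0.641,-0.037],[0,0,0.002]],
    [[-0.963,0.641,-0.037],[0,0,0.002]],
    [[-0.963,0.641,-0.037],[0,0,0.002]],
    [[-0.963,0.641,-0.037],[0,0,0.002]],
    [[-0.963,0.641,-0.037],[0,0,0.002]],
    [[-0.963,0.641,-0.037],[0,0,0.002]],
    [[-0.963,0.641,-0.037],[0,0,0.002]],
    [[-0.963,0.641,-0.037],[0,0,0.002]],
  ],
)

```text
clock: 3.6
tcp_pos: [0.5785, 0.2212, 0.2699]
orientation: [-2.051, -2.379, 0.0]
contact_force: [-0.1, -0.1, -0.1]
grip_width: 0.0511
gripper_force: 0.0
```

```bash
cat >> h.py <<'E'
def blobs(im,d,K,T,zmin,zmax,amin=60):
    """patches of the cloud between heights: pixel, box centre, area, xyz centre of top disc, height"""
    C=cloud(K,T,d.astype(float));m=((C[...,2]>zmin)&(C[...,2]<zmax)&(d>0)).astype(np.uint8)
    n,l,s,c=cv2.connectedComponentsWithStats(m,connectivity=4);out=[]
    for i in range(1,n):
        if s[i,4]<amin: continue
        P=C[l==i];h=np.percentile(P[:,2],95);q=P[P[:,2]>h-.004]
        (cx,cy),rad=cv2.minEnclosingCircle(q[:,:2].astype(np.float32))
        out.append((np.round(c[i]),int(s[i,4]),np.round([cx,cy,h],4),round(rad,4),np.round(q.mean(0),4),im[l==i].mean(0).astype(int)))
    return out
E
python3 - <<'E'
from h import *
im,d,K,T=grab('wrist','pics/w1.png');np.savez('w1.npz',im=im,d=d,K=K,T=T)
for b in blobs(im,d,K,T,.118,.17): print(*b)
go([.58,.22,.27],98.4)
for n in('spindle1','lock_pin'):
    for q in r.mark_of('wrist',n)+r.boxes_of('wrist',n): print(n,np.round(q['uv']),round(q['confidence'],2))
E
```

```text
[227. 148.] 687 [0.552  0.2541 0.1517] 0.0102 [0.5522 0.2544 0.1507] [157 117  46]
[414. 192.] 1177 [0.7105 0.2382 0.1372] 0.0141 [0.7099 0.2387 0.1362] [181  37  44]
[228. 208.] 744 [0.5588 0.2048 0.1515] 0.0103 [0.5589 0.2052 0.1505] [128  97  46]
[306. 209.] 765 [0.6221 0.2134 0.1515] 0.0103 [0.622  0.2138 0.1505] [177  57  43]
[ 56. 249.] 801 [0.4142 0.143  0.1414] 0.0109 [0.4151 0.1432 0.1404] [156  93 111]
[137. 276.] 637 [0.4864 0.126  0.1413] 0.0105 [0.486  0.1275 0.1403] [ 12 116 109]
[387. 372.] 452 [0.7171 0.0891 0.1664] 0.0181 [0.7136 0.087  0.1655] [204 206 206]
t 3.65 tcp [0.5786 0.221  0.2699] F [ 1.4  0.3 -0. ] w 0.0509 shift [-0.0048, 0.0048, -0.0004] turn [-0.0003, -0.0004, 0.0006]
spindle1 [116. 204.] 0.88
spindle1 [239. 134.] 0.8
spindle1 [173. 224.] 0.61
spindle1 [238. 172.] 0.56
spindle1 [230. 144.] 0.72
spindle1 [150. 260.] 0.62
spindle1 [229. 201.] 0.57
spindle1 [ 74. 239.] 0.56
lock_pin [365. 164.] 0.95
lock_pin [292. 183.] 0.61
lock_pin [303. 202.] 0.93
lock_pin [397. 182.] 0.77
lock_pin [251. 265.] 0.62
```

View pics/w1.png

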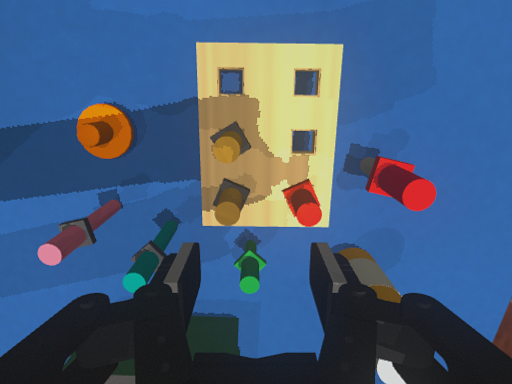

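The wrist view shows brass spindles at (227,148) and (228,208), and the small red pin in the stand at (306,209). The look-alikes are the larger red pin at (414,192), green at (250,275), turquoise (137,276) and pink (56,249). The stopper is at (103,130). This confirms the choice.

```bash
python3 -c "
from h import *
go([.5588,.2048,.2],98.0);go([.5588,.2048,.133],98)"
```

```text
t 3.85 tcp [0.5792 0.2199 0.2701] F [ 0.5 -0.8 -0.6] w 0.0513 shift [-0.048, -0.0896, 0.2803] turn [-0.0, -0.0001, 0.0037]
t 3.85 tcp [0.5792 0.2199 0.2701] F [ 0.5 -0.8 -0.6] w 0.0513 shift [-0.0481, -0.0896, 0.5483] turn [-0.0, -0.0001, 0.0037]
```

Call:
servo_tool(
  commands=[
    [[-0.048,-0.09,0.1],[0,0,0]],
    [[-0.048,-0.09,0.28],[0,0,0]],
    [[-0.048,-0.09,0.28],[0,0,0]],
    [[-0.048,-0.09,0.28],[0,0,0]],
    [[-0.048,-0.09,0.35],[0,0,0]],
    [[-0.048,-0.09,0.42],[0,0,0]],
    [[-0.048,-0.09,0.49],[0,0,0]],
    [[-0.048,-0.09,0.548],[0,0,0]],
    [[-0.048,-0.09,0.548],[0,0,0]],
    [[-0.048,-0.09,0.548],[0,0,0]],
  ],
)

```text
clock: 4.85
tcp_pos: [0.5599, 0.2045, 0.1341]
orientation: [2.055, 2.375, 0.002]
contact_force: [-0.3, 0.0, -0.0]
grip_width: 0.0508
gripper_force: 0.0
```

Call:
servo_tool(
  commands=[
    [[0,0,0],[0,0,0]],
    [[0,0,0],[0,0,0]],
    [[0,0,0],[0,0,0]],
    [[0,0,0],[0,0,0]],
    [[0,0,0],[0,0,0]],
    [[0,0,0],[0,0,0]],
    [[0,0,0],[0,0,0]],
    [[0,0,0],[0,0,0]],
  ],
  claw=1,
  squeeze=50,
)

```text
clock: 5.65
tcp_pos: [0.5595, 0.2043, 0.1341]
orientation: [2.056, 2.375, 0.002]
contact_force: [-1.7, -1.0, 5.5]
grip_width: 0.0187
gripper_force: 48.6
```

Call:
servo_tool(
  commands=[
    [[0,0,-0.1],[0,0,0]],
    [[0,0,-0.2],[0,0,0]],
    [[0,0,-0.3],[0,0,0]],
    [[0,0,-0.4],[0,0,0]],
    [[0,0,-0.55],[0,0,0]],
    [[0,0,-0.7],[0,0,0]],
    [[0,0,-0.784],[0,0,0]],
    [[0,0,-0.784],[0,0,0]],
  ],
)

```text
clock: 6.45
tcp_pos: [0.5605, 0.2044, 0.3322]
orientation: [2.055, 2.374, 0.009]
contact_force: [0.1, 0.0, -3.6]
grip_width: 0.0188
gripper_force: 50.0
```

```bash
python3 -c "
from h import *
go([.549,-.09,.33],95.65);go([.549,-.08,.33],95.65)"
```

```text
t 6.45 tcp [0.5605 0.2044 0.3322] F [ 0.1  0.  -3.6] w 0.0188 shift [-1.1588, -0.2144, 0.005] turn [0.0035, -0.0015, 0.0288]
t 6.45 tcp [0.5605 0.2044 0.3322] F [ 0.1  0.  -3.6] w 0.0188 shift [-1.1192, -0.2086, 0.0051] turn [0.0035, -0.0015, 0.0288]
```

Call:
servo_tool(
  commands=[
    [[-0.18,-0.02,-0.04],[0,0,0.029]],
    [[-0.36,-0.05,-0.04],[0,0,0.029]],
    [[-0.54,-0.08,-0.04],[0,0,0.029]],
    [[-0.72,-0.11,-0.04],[0,0,0.029]],
    [[-0.9,-0.15,-0.04],[0,0,0.029]],
    [[-0.96,-0.18,-0.04],[0,0,0.029]],
    [[-0.96,-0.18,-0.04],[0,0,0.029]],
  ],
)

```text
clock: 7.15
tcp_pos: [0.5472, -0.0437, 0.3375]
orientation: [-2.116, -2.32, 0.004]
contact_force: [0.7, 0.2, -2.5]
grip_width: 0.0186
gripper_force: 49.8
```

```bash
python3 -c "
from h import *
go([.555,-.2,.34],95.65)"
```

```text
t 7.15 tcp [ 0.5472 -0.0437  0.3375] F [ 0.7  0.2 -2.5] w 0.0186 shift [-0.6255, -0.0264, -0.0096] turn [-0.0018, 0.0005, -0.0041]
```

Call:
servo_tool(
  commands=[
    [[-0.18,-0.01,-0.01],[0,0,-0.004]],
    [[-0.36,-0.02,-0.01],[0,0,-0.004]],
    [[-0.54,-0.026,-0.01],[0,0,-0.004]],
    [[-0.625,-0.026,-0.01],[0,0,-0.004]],
    [[-0.625,-0.026,-0.01],[0,0,-0.004]],
    [[-0.625,-0.026,-0.01],[0,0,-0.004]],
    [[-0.625,-0.026,-0.01],[0,0,-0.004]],
    [[-0.625,-0.026,-0.01],[0,0,-0.004]],
  ],
)

```text
clock: 7.95
tcp_pos: [0.5583, -0.1938, 0.341]
orientation: [-2.098, -2.337, -0.0]
contact_force: [-0.2, 0.8, -3.0]
grip_width: 0.0189
gripper_force: 49.9
```

```bash
python3 - <<'E'
from h import *
np.set_printoptions(precision=4,suppress=True)
im,d,K,T=grab('wrist','pics/w2.png');np.savez('w2.npz',im=im,d=d,K=K,T=T)
C=cloud(K,T,d.astype(float));m=(abs(C[...,2]-.12)<.01)&(im.min(-1)>90)&(d>0)
zp=np.median(C[m][:,2]);print('plate',zp)
g=cv2.cvtColor(im,cv2.COLOR_RGB2GRAY)
for n in('tank_hole0','neck','lock_post','keeper_hinge','keeper_knob','keeper_eye'):
    for q in r.mark_of('wrist',n):
        if q['confidence']>.3: print(n,np.round(q['uv'],1),round(q['confidence'],2),onz(K,T,q['uv'],dict(neck=.15,lock_post=.17).get(n,.186 if 'keep' in n else zp)))
go([.555,-.2,.34],95.65)
E
```

```text
plate 0.12070610218535158
tank_hole0 [251.9  90.3] 0.86 [ 0.5467 -0.114   0.1207]
tank_hole0 [248.4  49.9] 0.68 [ 0.5395 -0.0775  0.1207]
tank_hole0 [249.2 124.9] 0.67 [ 0.5475 -0.1478  0.1207]
tank_hole0 [250.2 201.1] 0.66 [ 0.557  -0.2289  0.1207]
tank_hole0 [252.3 160.9] 0.61 [ 0.5546 -0.1845  0.1207]
neck [151.8  61.9] 0.6 [ 0.456  -0.1002  0.15  ]
keeper_knob [377.2 233.8] 0.97 [ 0.6743 -0.2271  0.186 ]
keeper_knob [504.8 172.9] 0.72 [ 0.7717 -0.1594  0.186 ]
keeper_eye [503.8 170.7] 0.78 [ 0.7702 -0.1576  0.186 ]
t 8.3 tcp [ 0.558  -0.1958  0.3416] F [-0.3 -0.3 -2.6] w 0.0189 shift [-0.0155, -0.0135, 0.0064] turn [0.0001, -0.0, 0.0041]
```

View pics/w2.png

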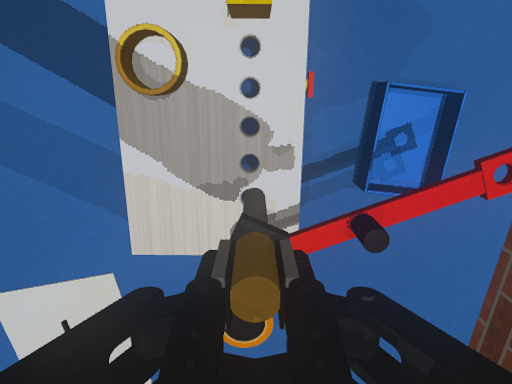

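The picture shows the hole centres at about (250,46), (250,87), (250,126) and (250,163), the neck at (151,60), the knob at (370,233) and the held spindle hanging straight at (255,200). Next I refine the holes and spindle axis with depth.

```bash
cat >> h.py <<'E'
def holes(im,d,K,T,zp=.1205,win=None,amin=60,amax=900):
    C=cloud(K,T,d.astype(float));m=(C[...,2]<zp-.004)|(d==0)
    m=m.astype(np.uint8);n,l,s,c=cv2.connectedComponentsWithStats(m,connectivity=4);out=[]
    for i in range(1,n):
        if amin<s[i,4]<amax and s[i,2]<45 and s[i,3]<45:
            ys,xs=np.where(l==i);P=np.array([onz(K,T,(x,y),zp) for x,y in zip(xs,ys)])[:,:2]
            (cx,cy),rd=cv2.minEnclosingCircle(P.astype(np.float32));out.append((np.round(c[i]),int(s[i,4]),np.round(P.mean(0),4),np.round([cx,cy],4),round(rd,4)))
    return out
E
python3 - <<'E'
from h import *
np.set_printoptions(precision=4,suppress=True)
z=np.load('w2.npz');im,d,K,T=[z[k] for k in('im','d','K','T')]
for h in holes(im,d,K,T): print(*h)
C=cloud(K,T,d.astype(float));Tt=T@np.linalg.inv(np.array(r.camera_model('wrist')['hand_eye']))
P=(C-Tt[:3,3])@Tt[:3,:3]
m=(P[...,2]>.025)&(P[...,2]<.135)&(abs(P[...,0])<.03)&(abs(P[...,1])<.02)&(d>0)
Q=P[m]
for a in np.arange(.025,.135,.008):
    q=Q[(Q[:,2]>=a)&(Q[:,2]<a+.008)]
    if len(q)>3: print(round(a,3),len(q),'x max',q[:,0].max(),'y',q[:,1].min(),q[:,1].max())
b=[C[(d>0)&(im[...,0]>110)&(im[...,1]>80)&(im[...,2]<80)&(C[...,2]>.13)&(C[...,2]<.16)]]
p=b[0];print('neck',len(p),cv2.minEnclosingCircle(p[:,:2].astype(np.float32)),np.percentile(p[:,2],95)) if len(p) else 0
E
```

```text
[250.  46.] 319 [ 0.5403 -0.0744] [ 0.5403 -0.0744] 0.0094
[250.  88.] 289 [ 0.5441 -0.112 ] [ 0.5444 -0.1127] 0.0094
[249. 127.] 262 [ 0.5478 -0.1494] [ 0.5478 -0.1495] 0.0093
[249. 163.] 236 [ 0.5515 -0.187 ] [ 0.5516 -0.1868] 0.0093
[500. 173.] 171 [ 0.8183 -0.1691] [ 0.8184 -0.1691] 0.0095
[120. 349.] 216 [ 0.4133 -0.4421] [ 0.4122 -0.4426] 0.0244
[389. 349.] 217 [ 0.7518 -0.4052] [ 0.7529 -0.4054] 0.0243
[153. 378.] 74 [ 0.4555 -0.4832] [ 0.454  -0.4814] 0.0136
[356. 378.] 75 [ 0.7192 -0.4541] [ 0.7205 -0.4523] 0.0135
0.025 716 x max 0.018001840675374 y -0.012466832059741613 0.016989956094669335
0.033 30 x max 0.017004629381004725 y -0.013309267212038895 0.016186451588111595
0.049 71 x max 0.008736928593206347 y -0.003227216098230303 0.007254411137322335
0.057 82 x max 0.008736534852363203 y -0.005803637055512767 0.007583710626463476
0.065 92 x max 0.008749339285881973 y -0.007298439997552881 0.007144224658624576
0.073 89 x max 0.008632981013688798 y -0.007556142108057758 0.007479382542795906
0.081 79 x max 0.008738964513079057 y -0.007827975222048896 0.006995554225496522
0.089 72 x max 0.00861851724323637 y -0.00810036269178012 0.007235765479447431
0.097 65 x max 0.008588342737740081 y -0.008211222963094044 0.007401692002036617
0.105 58 x max 0.008561397943700763 y -0.007937770426186232 0.006938574287937786
0.113 23 x max 0.008669203692616636 y -0.00805131739907891 0.00703190253044318
neck 1075 ((0.4525611102581024, -0.09869907051324844), 0.029760338366031647) 0.15183462338991002
```

```bash
python3 -c "
from h import *
go([.5447,-.1129,.26],95.75)"
```

```text
t 8.3 tcp [ 0.558  -0.1958  0.3416] F [-0.3 -0.3 -2.6] w 0.0189 shift [0.3353, -0.018, 0.3264] turn [0.0001, -0.0, 0.003]
```

Call:
servo_tool(
  commands=[
    [[0.15,-0.018,0],[0,0,0.003]],
    [[0.335,-0.018,0.05],[0,0,0.003]],
    [[0.335,-0.018,0.15],[0,0,0.003]],
    [[0.335,-0.018,0.326],[0,0,0.003]],
    [[0.335,-0.018,0.326],[0,0,0.003]],
    [[0.335,-0.018,0.326],[0,0,0.003]],
    [[0.335,-0.018,0.326],[0,0,0.003]],
    [[0.335,-0.018,0.326],[0,0,0.003]],
    [[0.335,-0.018,0.326],[0,0,0.003]],
    [[0.335,-0.018,0.326],[0,0,0.003]],
  ],
)

```text
clock: 9.3
tcp_pos: [0.545, -0.1133, 0.2608]
orientation: [2.107, 2.329, 0.002]
contact_force: [-0.1, -0.1, -2.5]
grip_width: 0.0185
gripper_force: 49.9
```

```bash
python3 -c "
from h import *
go([.5447,-.1129,.153],95.75)"
```

```text
t 9.3 tcp [ 0.545  -0.1133  0.2608] F [-0.1 -0.1 -2.5] w 0.0185 shift [0.0019, -0.0018, 0.4314] turn [0.0009, -0.0, -0.0003]
```

Call:
servo_tool(
  commands=[
    [[0.002,-0.002,0.05],[0,0,0]],
    [[0.002,-0.002,0.1],[0,0,0]],
    [[0.002,-0.002,0.15],[0,0,0]],
    [[0.002,-0.002,0.2],[0,0,0]],
    [[0.002,-0.002,0.25],[0,0,0]],
    [[0.002,-0.002,0.3],[0,0,0]],
    [[0.002,-0.002,0.35],[0,0,0]],
    [[0.002,-0.002,0.4],[0,0,0]],
    [[0.002,-0.002,0.42],[0,0,0]],
    [[0.002,-0.002,0.425],[0,0,0]],
    [[0.002,-0.002,0.425],[0,0,0]],
    [[0.002,-0.002,0.425],[0,0,0]],
  ],
)

```text
clock: 10.5
tcp_pos: [0.5434, -0.1126, 0.1541]
orientation: [-2.106, -2.328, 0.0]
contact_force: [-5.1, 2.7, 5.4]
grip_width: 0.0187
gripper_force: 51.3
```

Call:
servo_tool(
  commands=[
    [[0,0,0],[0,0,0]],
    [[0,0,0],[0,0,0]],
    [[0,0,0],[0,0,0]],
    [[0,0,0],[0,0,0]],
    [[0,0,0],[0,0,0]],
    [[0,0,-0.1],[0,0,0]],
    [[0,0,-0.2],[0,0,0]],
    [[0,0,-0.35],[0,0,0]],
    [[0,0,-0.5],[0,0,0]],
    [[0,0,-0.5],[0,0,0]],
  ],
  claw=0.4,
)

```text
clock: 11.5
tcp_pos: [0.5469, -0.1137, 0.2838]
orientation: [2.103, 2.324, 0.009]
contact_force: [-0.2, -0.5, -0.0]
grip_width: 0.051
gripper_force: 0.0
```

```bash
python3 -c "
from h import *
go([.552,.12,.27],98);go([.552,.2541,.27],98)"
```

```text
t 11.5 tcp [ 0.5469 -0.1137  0.2838] F [-0.2 -0.5 -0. ] w 0.051 shift [0.9282, 0.1129, 0.0554] turn [0.0057, 0.0008, -0.0254]
t 11.5 tcp [ 0.5469 -0.1137  0.2838] F [-0.2 -0.5 -0. ] w 0.051 shift [1.462, 0.1663, 0.0553] turn [0.0057, 0.0008, -0.0254]
```

Call:
servo_tool(
  commands=[
    [[0.18,0.02,0.055],[0.005,0,-0.025]],
    [[0.36,0.04,0.055],[0.005,0,-0.025]],
    [[0.54,0.06,0.055],[0.005,0,-0.025]],
    [[0.72,0.09,0.055],[0.005,0,-0.025]],
    [[0.88,0.113,0.055],[0.005,0,-0.025]],
    [[0.93,0.113,0.055],[0.005,0,-0.025]],
    [[0.93,0.113,0.055],[0.005,0,-0.025]],
    [[0.93,0.113,0.055],[0.005,0,-0.025]],
  ],
)

```text
clock: 12.3
tcp_pos: [0.5489, 0.1198, 0.2647]
orientation: [-2.06, -2.366, 0.011]
contact_force: [-0.1, -0.1, -0.3]
grip_width: 0.0513
gripper_force: 0.0
```

```bash
python3 - <<'E'
from h import *
im,d,K,T=grab('wrist','pics/w3.png')
for b in blobs(im,d,K,T,.118,.17): print(*b)
z=np.load('w1.npz');C=cloud(z['K'],z['T'],z['d'].astype(float))
go([.552,.2541,.27],98);go([.552,.2541,.133],98)
E
```

```text
[287.  12.] 738 [0.5524 0.2533 0.1517] 0.0099 [0.5526 0.2501 0.1505] [184 169  66]
[493.  67.] 1457 [0.7098 0.238  0.1371] 0.0137 [0.7066 0.2371 0.1361] [179  38  44]
[375.  84.] 1064 [0.6221 0.2131 0.1515] 0.0104 [0.6219 0.2133 0.1504] [194  69  48]
[ 89. 141.] 886 [0.4145 0.1425 0.1415] 0.0106 [0.4149 0.1428 0.1404] [173  93 110]
[179. 174.] 693 [0.4863 0.1257 0.1416] 0.0104 [0.4865 0.1261 0.1405] [ 16 127 121]
[465. 250.] 6286 [0.7258 0.096  0.1662] 0.0253 [0.7236 0.0971 0.1654] [174 170 155]
[233. 333.] 3900 [ 0.5346 -0.0171  0.1575] 0.0184 [ 0.5344 -0.0144  0.1581] [183 174 158]
[123. 373.] 517 [ 0.449  -0.0726  0.1505] 0.0138 [ 0.4494 -0.0706  0.1492] [114  89  34]
t 12.35 tcp [0.549  0.1191 0.2649] F [-0.4 -0.8  0.3] w 0.0512 shift [0.5335, 0.0851, -0.0215] turn [-0.0052, 0.0005, -0.0019]
t 12.35 tcp [0.549  0.1191 0.2649] F [-0.4 -0.8  0.3] w 0.0512 shift [0.5339, 0.0896, 0.5265] turn [-0.0052, 0.0005, -0.0019]
```

Call:
servo_tool(
  commands=[
    [[0.2,0.03,-0.02],[-0.005,0,-0.002]],
    [[0.4,0.06,-0.02],[-0.005,0,-0.002]],
    [[0.534,0.085,-0.02],[-0.005,0,-0.002]],
    [[0.534,0.085,0.05],[-0.005,0,-0.002]],
    [[0.534,0.086,0.15],[-0.005,0,-0.002]],
    [[0.534,0.086,0.25],[-0.005,0,-0.002]],
    [[0.534,0.087,0.33],[-0.005,0,-0.002]],
    [[0.534,0.088,0.41],[-0.005,0,-0.002]],
    [[0.534,0.089,0.48],[-0.005,0,-0.002]],
    [[0.534,0.09,0.525],[-0.005,0,-0.002]],
    [[0.534,0.09,0.525],[-0.005,0,-0.002]],
    [[0.534,0.09,0.525],[-0.005,0,-0.002]],
  ],
)

```text
clock: 13.55
tcp_pos: [0.5524, 0.2558, 0.1342]
orientation: [2.059, 2.372, 0.001]
contact_force: [0.5, -0.9, -0.3]
grip_width: 0.0515
gripper_force: 0.0
```

Call:
servo_tool(
  commands=[
    [[0,0,0],[0,0,0]],
    [[0,0,0],[0,0,0]],
    [[0,0,0],[0,0,0]],
    [[0,0,0],[0,0,0]],
    [[0,0,0],[0,0,0]],
    [[0,0,0],[0,0,0]],
    [[0,0,0],[0,0,0]],
    [[0,0,0],[0,0,0]],
  ],
  claw=1,
  squeeze=50,
)

```text
clock: 14.35
tcp_pos: [0.5521, 0.2568, 0.1347]
orientation: [2.057, 2.374, 0.002]
contact_force: [-0.8, -1.7, 5.7]
grip_width: 0.0186
gripper_force: 48.7
```

Call:
servo_tool(
  commands=[
    [[0,0,-0.1],[0,0,0]],
    [[0,0,-0.2],[0,0,0]],
    [[0,0,-0.3],[0,0,0]],
    [[0,0,-0.4],[0,0,0]],
    [[0,0,-0.55],[0,0,0]],
    [[0,0,-0.7],[0,0,0]],
    [[0,0,-0.8],[0,0,0]],
    [[0,0,-0.8],[0,0,0]],
  ],
)

```text
clock: 15.15
tcp_pos: [0.5533, 0.2571, 0.3375]
orientation: [2.056, 2.373, 0.011]
contact_force: [-0.0, -0.3, -3.0]
grip_width: 0.0187
gripper_force: 49.9
```

```bash
python3 -c "
from h import *
go([.55,.01,.33],95.75)"
```

```text
t 15.15 tcp [0.5533 0.2571 0.3375] F [-0.  -0.3 -3. ] w 0.0187 shift [-0.9767, -0.1538, 0.026] turn [0.004, -0.0021, 0.0269]
```

Call:
servo_tool(
  commands=[
    [[-0.18,-0.02,0.01],[0.004,-0.002,0.027]],
    [[-0.36,-0.05,0.01],[0.004,-0.002,0.027]],
    [[-0.54,-0.08,0.01],[0.004,-0.002,0.027]],
    [[-0.72,-0.11,0.01],[0.004,-0.002,0.027]],
    [[-0.9,-0.15,0.01],[0.004,-0.002,0.027]],
    [[-0.98,-0.155,0.01],[0.004,-0.002,0.027]],
    [[-0.98,-0.155,0.01],[0.004,-0.002,0.027]],
    [[-0.98,-0.155,0.01],[0.004,-0.002,0.027]],
  ],
)

```text
clock: 15.95
tcp_pos: [0.5475, 0.0089, 0.3299]
orientation: [-2.106, -2.327, 0.012]
contact_force: [0.3, 0.9, -2.1]
grip_width: 0.0189
gripper_force: 49.8
```

```bash
python3 -c "
from h import *
go([.555,-.19,.33],95.75)"
```

```text
t 15.95 tcp [0.5475 0.0089 0.3299] F [ 0.3  0.9 -2.1] w 0.0189 shift [-0.7945, -0.0493, 0.0021] turn [-0.0051, 0.0017, -0.0005]
```

Call:
servo_tool(
  commands=[
    [[-0.18,-0.01,0],[-0.005,0,0]],
    [[-0.36,-0.02,0],[-0.005,0,0]],
    [[-0.54,-0.03,0],[-0.005,0,0]],
    [[-0.72,-0.04,0],[-0.005,0,0]],
    [[-0.795,-0.05,0],[-0.005,0,0]],
    [[-0.795,-0.05,0],[-0.005,0,0]],
    [[-0.795,-0.05,0],[-0.005,0,0]],
    [[-0.795,-0.05,0],[-0.005,0,0]],
    [[-0.795,-0.05,0],[-0.005,0,0]],
  ],
)

```text
clock: 16.85
tcp_pos: [0.5561, -0.1882, 0.3314]
orientation: [2.102, 2.331, -0.001]
contact_force: [0.1, -0.0, -3.4]
grip_width: 0.0184
gripper_force: 49.8
```

```bash
cat >> h.py <<'E'
def held(d,K,T,a0,a1,w=.02):
    C=cloud(K,T,d.astype(float));Tt=T@np.linalg.inv(np.array(r.camera_model('wrist')['hand_eye']));P=(C-Tt[:3,3])@Tt[:3,:3]
    Q=P[(abs(P[...,0])<.03)&(abs(P[...,1])<w)&(d>0)]
    for a in np.arange(a0,a1,.008):
        q=Q[(Q[:,2]>=a)&(Q[:,2]<a+.008)]
        if len(q)>3: print(round(a,3),len(q),'xmax',q[:,0].max().round(4),'y',q[:,1].min().round(4),q[:,1].max().round(4))
E
python3 - <<'E'
from h import *
im,d,K,T=grab('wrist','pics/w4.png')
for h in holes(im,d,K,T): print(*h)
for b in blobs(im,d,K,T,.135,.18): print(*b)
held(d,K,T,.05,.13)
go([.5478,-.1494,.26],95.75)
E
```

```text
[250.  51.] 334 [ 0.5404 -0.0744] [ 0.5404 -0.0744] 0.0093
[250. 132.] 271 [ 0.5478 -0.1494] [ 0.5478 -0.1494] 0.0093
[250. 169.] 245 [ 0.5516 -0.1868] [ 0.5513 -0.187 ] 0.0095
[507. 181.] 132 [ 0.8196 -0.1715] [ 0.8194 -0.1706] 0.009
[120. 349.] 217 [ 0.4143 -0.4279] [ 0.4131 -0.4285] 0.0237
[389. 349.] 217 [ 0.744  -0.3939] [ 0.7453 -0.3943] 0.0238
[153. 378.] 73 [ 0.455  -0.4685] [ 0.4535 -0.4667] 0.0133
[356. 378.] 73 [ 0.7124 -0.442 ] [ 0.7135 -0.4399] 0.0133
[249.   9.] 857 [ 0.5375 -0.0475  0.1717] 0.0179 [ 0.5374 -0.0476  0.1706] [130 111  30]
[145.  64.] 1935 [ 0.4526 -0.0991  0.1517] 0.0301 [ 0.4525 -0.0978  0.1504] [129 105  47]
[248.  92.] 486 [ 0.5431 -0.1121  0.1719] 0.0101 [ 0.5432 -0.1121  0.1707] [187 184  75]
[492. 166.] 76 [ 0.7593 -0.1508  0.1798] 0.0145 [ 0.7558 -0.1504  0.1782] [68 30 45]
0.05 56 xmax 0.0058 y -0.0074 0.002
0.058 93 xmax 0.0058 y -0.0077 0.007
0.066 100 xmax 0.0055 y -0.0079 0.0072
0.074 91 xmax 0.0057 y -0.0081 0.0075
0.082 75 xmax 0.0057 y -0.0078 0.0076
0.09 79 xmax 0.0059 y -0.0081 0.0073
0.098 61 xmax 0.0055 y -0.0077 0.0074
0.106 61 xmax 0.0056 y -0.0079 0.007
0.114 20 xmax 0.0054 y -0.0081 0.0056
t 16.9 tcp [ 0.556  -0.1886  0.3316] F [-0.7 -0.3 -1.9] w 0.0185 shift [0.1601, -0.017, 0.2858] turn [0.0009, 0.0016, 0.0017]
```

Call:
servo_tool(
  commands=[
    [[0.1,-0.016,0],[0,0.001,0.002]],
    [[0.169,-0.016,0.1],[0,0.001,0.002]],
    [[0.169,-0.016,0.25],[0,0.001,0.002]],
    [[0.169,-0.016,0.286],[0,0.001,0.002]],
    [[0.169,-0.016,0.286],[0,0.001,0.002]],
    [[0.169,-0.016,0.286],[0,0.001,0.002]],
    [[0.169,-0.016,0.286],[0,0.001,0.002]],
    [[0.169,-0.016,0.286],[0,0.001,0.002]],
    [[0.169,-0.016,0.286],[0,0.001,0.002]],
  ],
)

```text
clock: 17.8
tcp_pos: [0.5479, -0.1493, 0.261]
orientation: [2.109, 2.324, 0.002]
contact_force: [-0.2, -0.5, -1.9]
grip_width: 0.0185
gripper_force: 49.6
```

```bash
python3 -c "
from h import *
go([.5478,-.1494,.153],95.75)"
```

```text
t 17.8 tcp [ 0.5479 -0.1493  0.261 ] F [-0.2 -0.5 -1.9] w 0.0185 shift [0.0002, -0.0019, 0.432] turn [0.002, 0.0011, -0.0023]
```

Call:
servo_tool(
  commands=[
    [[0.01,-0.001,0.03],[0,0,0]],
    [[0.01,-0.001,0.06],[0,0,0]],
    [[0.01,-0.001,0.1],[0,0,0]],
    [[0.01,-0.001,0.15],[0,0,0]],
    [[0.01,-0.001,0.2],[0,0,0]],
    [[0.01,-0.001,0.25],[0,0,0]],
    [[0.01,-0.001,0.3],[0,0,0]],
    [[0.01,-0.001,0.35],[0,0,0]],
    [[0.01,-0.001,0.4],[0,0,0]],
    [[0.01,-0.001,0.42],[0,0,0]],
    [[0.01,-0.001,0.425],[0,0,0]],
    [[0.01,-0.001,0.425],[0,0,0]],
    [[0.01,-0.001,0.425],[0,0,0]],
  ],
)

```text
clock: 19.1
tcp_pos: [0.5466, -0.1465, 0.1546]
orientation: [2.111, 2.326, 0.001]
contact_force: [-6.5, 2.9, 9.4]
grip_width: 0.0186
gripper_force: 51.4
```

Call:
servo_tool(
  commands=[
    [[0,0,0],[0,0,0]],
    [[0,0,0],[0,0,0]],
    [[0,0,0],[0,0,0]],
    [[0,0,0],[0,0,0]],
    [[0,0,0],[0,0,0]],
    [[0,0,-0.1],[0,0,0]],
    [[0,0,-0.2],[0,0,0]],
    [[0,0,-0.35],[0,0,0]],
    [[0,0,-0.5],[0,0,0]],
    [[0,0,-0.6],[0,0,0]],
    [[0,0,-0.6],[0,0,0]],
  ],
  claw=0.4,
)

```text
clock: 20.2
tcp_pos: [0.5488, -0.1472, 0.3077]
orientation: [2.106, 2.321, 0.007]
contact_force: [-0.8, 0.3, -0.8]
grip_width: 0.0512
gripper_force: 0.0
```

```bash
python3 - <<'E'
from h import *
np.set_printoptions(precision=4,suppress=True)
im,d,K,T=grab('top','pics/t2.png')
for b in blobs(im,d,K,T,.13,.26,20): print(*b)
im,d,K,T=grab('wrist','pics/w5.png')
for q in r.mark_of('top','keeper_eye')[:2]+r.mark_of('top','keeper_knob')[:2]: print(q)
for b in blobs(im,d,K,T,.13,.22): print(*b)
go([.66,-.21,.30],95.75)
E
```

```text
[282. 132.] 152 [ 0.7704 -0.1631  0.1868] 0.0235 [ 0.7698 -0.162   0.1847] [193  56  58]
[193. 150.] 352 [0.726  0.0948 0.1665] 0.024 [0.7256 0.0953 0.1646] [191 190 192]
[143. 155.] 71 [0.7106 0.2364 0.1368] 0.014 [0.7099 0.2369 0.135 ] [203  65  64]
[150. 184.] 52 [0.6212 0.2106 0.1519] 0.0099 [0.6222 0.2107 0.1499] [191  69  57]
[325. 207.] 44 [ 0.559  -0.2755  0.1884] 0.0139 [ 0.5573 -0.2783  0.1867] [115 114 121]
[236. 215.] 167 [ 0.5357 -0.0337  0.1719] 0.0236 [ 0.5354 -0.034   0.1699] [199 182  57]
[179. 233.] 42 [0.4863 0.1237 0.1418] 0.0096 [0.4866 0.124  0.1398] [ 71 192 188]
[172. 259.] 45 [0.4142 0.1408 0.1408] 0.0103 [0.4142 0.1392 0.1388] [203 162 185]
{'uv': [281.9, 132.6], 'confidence': 0.72}
[253.  38.] 2712 [ 0.5362 -0.0321  0.1718] 0.0251 [ 0.5362 -0.0318  0.1706] [156 137  19]
[144. 117.] 2253 [ 0.4525 -0.0988  0.1516] 0.03 [ 0.4525 -0.0976  0.1503] [104  80  39]
[252. 146.] 609 [ 0.5431 -0.1121  0.1717] 0.0101 [ 0.5431 -0.1119  0.1706] [119  92  50]
[252. 189.] 676 [ 0.5467 -0.1491  0.1717] 0.0102 [ 0.5467 -0.1488  0.1706] [122  95  52]
[443. 264.] 4577 [ 0.6567 -0.2109  0.1993] 0.0072 [ 0.6561 -0.209   0.2063] [134  27  32]
[271. 317.] 3109 [ 0.5776 -0.2563  0.1893] 0.0377 [ 0.5766 -0.2592  0.1875] [103  50  49]
t 20.4 tcp [ 0.5463 -0.1461  0.3026] F [ 0.4 -0.4 -0.3] w 0.051 shift [-0.2987, 0.428, 0.0106] turn [-0.0003, 0.0007, -0.002]
```

Both spindles are home, with tops at 0.1706 and centres on their holes. Next is the keeper.

```bash
python3 -c "
from h import *
go([.658,-.219,.3],26.9)"
```

```text
t 20.4 tcp [ 0.5463 -0.1461  0.3026] F [ 0.4 -0.4 -0.3] w 0.051 shift [-0.3337, 0.4165, 0.0106] turn [0.0001, 0.0008, 0.763]
```

Call:
servo_tool(
  commands=[
    [[-0.1,0.13,0.01],[0,0,0.09]],
    [[-0.2,0.26,0.01],[0,0,0.18]],
    [[-0.3,0.39,0.01],[0,0,0.27]],
    [[-0.334,0.417,0.01],[0,0,0.36]],
    [[-0.334,0.417,0.01],[0,0,0.45]],
    [[-0.334,0.417,0.01],[0,0,0.54]],
    [[-0.334,0.417,0.01],[0,0,0.63]],
    [[-0.334,0.417,0.01],[0,0,0.72]],
    [[-0.334,0.417,0.01],[0,0,0.763]],
    [[-0.334,0.417,0.01],[0,0,0.763]],
    [[-0.334,0.417,0.01],[0,0,0.763]],
  ],
)

```text
clock: 21.5
tcp_pos: [0.6585, -0.2193, 0.3004]
orientation: [3.054, 0.733, -0.001]
contact_force: [0.2, -0.2, 0.2]
grip_width: 0.051
gripper_force: 0.0
```

```bash
python3 - <<'E'
from h import *
im,d,K,T=grab('wrist','pics/w6.png')
for b in blobs(im,d,K,T,.208,.24): print(*b)
for b in blobs(im,d,K,T,.178,.2): print(*b)
go([.658,-.219,.21],26.9)
E
```

```text
[254. 212.] 1000 [ 0.6582 -0.2184  0.2255] 0.0108 [ 0.6586 -0.2182  0.2245] [44 38 41]
[254.  90.] 6470 [ 0.7182 -0.1875  0.1879] 0.0675 [ 0.7256 -0.1839  0.1867] [206  39  44]
[254. 286.] 3216 [ 0.5927 -0.2513  0.1894] 0.0537 [ 0.5912 -0.2526  0.1874] [139  62  61]
t 21.55 tcp [ 0.6585 -0.2193  0.3008] F [-0.3  0.1 -0.1] w 0.0509 shift [-0.0012, -0.0026, 0.3631] turn [0.0008, 0.0001, 0.0009]
```

Call:
servo_tool(
  commands=[
    [[0,-0.003,0.1],[0,0,0]],
    [[0,-0.003,0.2],[0,0,0]],
    [[0,-0.003,0.3],[0,0,0]],
    [[0,-0.003,0.363],[0,0,0]],
    [[0,-0.003,0.363],[0,0,0]],
    [[0,-0.003,0.363],[0,0,0]],
  ],
)

```text
clock: 22.15
tcp_pos: [0.6588, -0.2193, 0.2116]
orientation: [3.053, 0.73, 0.003]
contact_force: [0.2, -0.6, 0.6]
grip_width: 0.0513
gripper_force: 0.0
```

Call:
servo_tool(
  commands=[
    [[0,0,0],[0,0,0]],
    [[0,0,0],[0,0,0]],
    [[0,0,0],[0,0,0]],
    [[0,0,0],[0,0,0]],
    [[0,0,0],[0,0,0]],
    [[0,0,0],[0,0,0]],
  ],
  claw=1,
  squeeze=30,
)

```text
clock: 22.75
tcp_pos: [0.6592, -0.2193, 0.2124]
orientation: [3.053, 0.73, 0.005]
contact_force: [-0.0, 0.4, 5.9]
grip_width: 0.0212
gripper_force: 29.5
```

```bash
python3 - <<'E'
from h import *
go([.658,-.219,.21],26.9)
# arc in tool frame: tool x radial outward, tool y = clockwise tangent; bar turning ccw by b
o=r.get_obs();H=np.array([.5598,-.2688]);rho=np.linalg.norm(o['tcp_pos'][:2]-H);print('rho',rho,np.degrees(np.arctan2(*(o['tcp_pos'][:2]-H)[::-1])))
for b in np.r_[np.arange(5,66,5),67,69]:
    a=np.radians(b);print(int(b),np.round([.11*(np.cos(a)-1)/.25,-.11*np.sin(a)/.25,-b/90],3).tolist())
E
```

```text
t 22.75 tcp [ 0.6592 -0.2193  0.2124] F [-0.   0.4  5.9] w 0.0212 shift [-0.0037, -0.0032, 0.0094] turn [0.0021, -0.0016, -0.0001]
rho 0.11101799246785905 26.482253335593526
5 [-0.002, -0.038, -0.056]
10 [-0.007, -0.076, -0.111]
15 [-0.015, -0.114, -0.167]
20 [-0.027, -0.15, -0.222]
25 [-0.041, -0.186, -0.278]
30 [-0.059, -0.22, -0.333]
35 [-0.08, -0.252, -0.389]
40 [-0.103, -0.283, -0.444]
45 [-0.129, -0.311, -0.5]
50 [-0.157, -0.337, -0.556]
55 [-0.188, -0.36, -0.611]
60 [-0.22, -0.381, -0.667]
65 [-0.254, -0.399, -0.722]
67 [-0.268, -0.405, -0.744]
69 [-0.282, -0.411, -0.767]
```

Call:
servo_tool(
  commands=[
    [[-0.002,-0.038,0],[0,0,-0.056]],
    [[-0.007,-0.076,0],[0,0,-0.111]],
    [[-0.015,-0.114,0],[0,0,-0.167]],
    [[-0.027,-0.15,0],[0,0,-0.222]],
    [[-0.041,-0.186,0],[0,0,-0.278]],
    [[-0.059,-0.22,0],[0,0,-0.333]],
    [[-0.08,-0.252,0],[0,0,-0.389]],
    [[-0.103,-0.283,0],[0,0,-0.444]],
    [[-0.129,-0.311,0],[0,0,-0.5]],
    [[-0.157,-0.337,0],[0,0,-0.556]],
    [[-0.188,-0.36,0],[0,0,-0.611]],
    [[-0.22,-0.381,0],[0,0,-0.667]],
    [[-0.254,-0.399,0],[0,0,-0.722]],
    [[-0.268,-0.405,0],[0,0,-0.744]],
    [[-0.282,-0.411,0],[0,0,-0.767]],
    [[-0.282,-0.411,0],[0,0,-0.767]],
    [[-0.282,-0.411,0],[0,0,-0.767]],
  ],
)

```text
clock: 24.45
tcp_pos: [0.5497, -0.1589, 0.2123]
orientation: [2.103, 2.331, 0.004]
contact_force: [-3.8, 3.3, 10.8]
grip_width: 0.0212
gripper_force: 30.8
```

```bash
python3 - <<'E'
from h import *
go([.5489,-.1594,.21],95.75)
o=r.get_obs();H=np.array([.5598,-.2688]);print(np.degrees(np.arctan2(*(o['tcp_pos'][:2]-H)[::-1])))
E
```

```text
t 24.45 tcp [ 0.5497 -0.1589  0.2123] F [-3.8  3.3 10.8] w 0.0212 shift [-0.0017, -0.0032, 0.0091] turn [0.0022, 0.0001, 0.0016]
95.2740419864712
```

Call:
servo_tool(
  commands=[
    [[0,-0.006,0],[0,0,0]],
    [[0,-0.012,0],[0,0,0]],
    [[0,-0.012,0],[0,0,0]],
    [[0,-0.012,0],[0,0,0]],
  ],
)

```text
clock: 24.85
tcp_pos: [0.5489, -0.159, 0.2123]
orientation: [2.099, 2.329, 0.007]
contact_force: [5.0, 0.9, 4.9]
grip_width: 0.0212
gripper_force: 30.4
```

Call:
servo_tool(
  commands=[
    [[0,0.01,0],[0,0,0]],
    [[0,0.01,0],[0,0,0]],
    [[0,0.01,0],[0,0,0]],
    [[0,0.01,0],[0,0,0]],
    [[0,0.01,0],[0,0,0]],
    [[0,0.01,-0.1],[0,0,0]],
    [[0,0.01,-0.2],[0,0,0]],
    [[0,0.01,-0.3],[0,0,0]],
    [[0,0.01,-0.4],[0,0,0]],
    [[0,0.01,-0.4],[0,0,0]],
    [[0,0.01,-0.4],[0,0,0]],
  ],
  claw=0.4,
)

```text
clock: 25.95
tcp_pos: [0.5486, -0.1591, 0.3107]
orientation: [2.102, 2.331, 0.001]
contact_force: [-0.0, 0.4, -0.6]
grip_width: 0.0512
gripper_force: 0.0
```

```bash
python3 - <<'E'
from h import *
im,d,K,T=grab('wrist','pics/w7.png');np.savez('w7.npz',im=im,d=d,K=K,T=T)
for b in blobs(im,d,K,T,.18,.2)+blobs(im,d,K,T,.21,.24): print(*b)
for h in holes(im,d,K,T,zp=.1865,amin=50): print(*h)
go([.552,.05,.3],95.75);go([.59,.12,.3],98)
E
```

```text
[255.  88.] 6154 [ 0.5423 -0.0904  0.1879] 0.0691 [ 0.5412 -0.082   0.1867] [154  44  40]
[254. 280.] 3013 [ 0.5545 -0.232   0.1893] 0.0536 [ 0.5564 -0.2338  0.1873] [141  56  53]
[255. 208.] 885 [ 0.549  -0.1593  0.2255] 0.011 [ 0.5489 -0.1587  0.2245] [50 44 44]
[255.  14.] 581 [ 0.5363 -0.0328] [ 0.5364 -0.033 ] 0.0089
[ 69. 360.] 101 [ 0.3948 -0.3346] [ 0.3939 -0.3355] 0.0136
[440. 360.] 102 [ 0.7356 -0.3   ] [ 0.7366 -0.3006] 0.0136
[123. 373.] 519 [ 0.4441 -0.3444] [ 0.4399 -0.3424] 0.0206
[386. 373.] 519 [ 0.6891 -0.3195] [ 0.6928 -0.3167] 0.0207
t 26.0 tcp [ 0.5481 -0.1588  0.3099] F [-0.8 -0.2 -0.1] w 0.0512 shift [0.8294, 0.1016, 0.0389] turn [0.0004, 0.0007, 0.0019]
t 26.0 tcp [ 0.5481 -0.1588  0.3099] F [-0.8 -0.2 -0.1] w 0.0512 shift [1.0922, 0.2817, 0.0388] turn [0.0004, 0.0007, -0.0231]
```

View pics/w7.png

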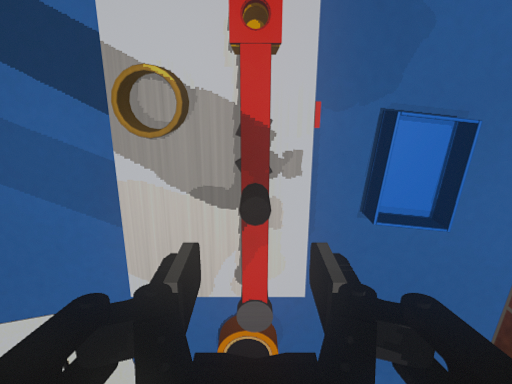

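The keeper is shut: the bar runs straight over the row, the eye at (255,14) sits over the post and the knob is at (255,205). Next is the pin.

Call:
servo_tool(
  commands=[
    [[0.18,0.04,0.03],[0,0,-0.023]],
    [[0.36,0.09,0.03],[0,0,-0.023]],
    [[0.54,0.14,0.03],[0,0,-0.023]],
    [[0.72,0.19,0.03],[0,0,-0.023]],
    [[0.88,0.24,0.03],[0,0,-0.023]],
    [[0.99,0.28,0.03],[0,0,-0.023]],
    [[0.99,0.28,0.03],[0,0,-0.023]],
  ],
)

```text
clock: 26.7
tcp_pos: [0.5923, 0.1006, 0.3007]
orientation: [-2.051, -2.379, 0.002]
contact_force: [-0.2, 0.4, -0.8]
grip_width: 0.0516
gripper_force: 0.0
```

```bash
python3 -c "
from h import *
go([.6221,.2132,.24],98);go([.6221,.2132,.133],98)"
```

```text
t 26.7 tcp [0.5923 0.1006 0.3007] F [-0.2  0.4 -0.8] w 0.0516 shift [0.4279, 0.1846, 0.2423] turn [-0.0008, 0.0003, 0.0053]
t 26.7 tcp [0.5923 0.1006 0.3007] F [-0.2  0.4 -0.8] w 0.0516 shift [0.4281, 0.1851, 0.6703] turn [-0.0008, 0.0003, 0.0053]
```

Call:
servo_tool(
  commands=[
    [[0.2,0.09,0.05],[0,0,0.005]],
    [[0.36,0.17,0.15],[0,0,0.005]],
    [[0.424,0.184,0.242],[0,0,0.005]],
    [[0.424,0.184,0.242],[0,0,0.005]],
    [[0.424,0.184,0.242],[0,0,0.005]],
    [[0.424,0.184,0.242],[0,0,0.005]],
    [[0.424,0.184,0.242],[0,0,0.005]],
  ],
)

```text
clock: 27.4
tcp_pos: [0.6243, 0.2034, 0.2436]
orientation: [2.072, 2.357, 0.002]
contact_force: [-0.4, 0.2, 0.1]
grip_width: 0.0513
gripper_force: 0.0
```

```bash
python3 -c "
from h import *
go([.6221,.2132,.133],98)"
```

```text
t 27.4 tcp [0.6243 0.2034 0.2436] F [-0.4  0.2  0.1] w 0.0513 shift [0.0406, -0.0053, 0.4422] turn [0.0021, 0.0011, -0.007]
```

Call:
servo_tool(
  commands=[
    [[0,0,0],[0,0,0]],
    [[0,0,0],[0,0,0]],
    [[0,0,0],[0,0,0]],
  ],
)

```text
clock: 27.7
tcp_pos: [0.6237, 0.2054, 0.2427]
orientation: [2.069, 2.361, 0.001]
contact_force: [0.5, -0.2, 0.1]
grip_width: 0.0513
gripper_force: 0.0
```

```bash
python3 -c "
from h import *
go([.6221,.2132,.133],98)"
```

```text
t 27.7 tcp [0.6237 0.2054 0.2427] F [ 0.5 -0.2  0.1] w 0.0513 shift [0.0325, -0.0033, 0.4389] turn [0.0014, 0.0008, -0.0053]
```

Call:
servo_tool(
  commands=[
    [[0.01,-0.002,0.1],[0.001,0,-0.003]],
    [[0.01,-0.002,0.2],[0.001,0,-0.003]],
    [[0.01,-0.002,0.25],[0.001,0,-0.003]],
    [[0.01,-0.002,0.25],[0.001,0,-0.003]],
    [[0.01,-0.002,0.25],[0.001,0,-0.003]],
    [[0.01,-0.002,0.25],[0.001,0,-0.003]],
    [[0.01,-0.002,0.25],[0.001,0,-0.003]],
    [[0.01,-0.002,0.25],[0.001,0,-0.003]],
    [[0.01,-0.002,0.25],[0.001,0,-0.003]],
    [[0.01,-0.002,0.25],[0.001,0,-0.003]],
  ],
)

```text
clock: 28.7
tcp_pos: [0.623, 0.208, 0.18]
orientation: [2.064, 2.367, -0.001]
contact_force: [-0.4, -0.1, 0.2]
grip_width: 0.0511
gripper_force: 0.0
```

```bash
python3 -c "
from h import *
go([.6221,.2132,.133],98)"
```

```text
t 28.7 tcp [0.623 0.208 0.18 ] F [-0.4 -0.1  0.2] w 0.0511 shift [0.0214, -0.0007, 0.188] turn [0.0002, 0.0009, -0.0021]
```

Call:
servo_tool(
  commands=[
    [[0.021,-0.001,0.06],[0,0.001,-0.002]],
    [[0.021,-0.001,0.12],[0,0.001,-0.002]],
    [[0.021,-0.001,0.188],[0,0.001,-0.002]],
    [[0.021,-0.001,0.188],[0,0.001,-0.002]],
    [[0.021,-0.001,0.188],[0,0.001,-0.002]],
    [[0.021,-0.001,0.188],[0,0.001,-0.002]],
    [[0.021,-0.001,0.188],[0,0.001,-0.002]],
  ],
)

```text
clock: 29.4
tcp_pos: [0.6225, 0.213, 0.1335]
orientation: [2.061, 2.37, 0.002]
contact_force: [0.5, 0.2, 0.1]
grip_width: 0.0511
gripper_force: 0.0
```

Call:
servo_tool(
  commands=[
    [[0,0,0],[0,0,0]],
    [[0,0,0],[0,0,0]],
    [[0,0,0],[0,0,0]],
    [[0,0,0],[0,0,0]],
    [[0,0,0],[0,0,0]],
    [[0,0,0],[0,0,0]],
    [[0,0,0],[0,0,0]],
  ],
  claw=1,
  squeeze=50,
)

```text
clock: 30.1
tcp_pos: [0.6223, 0.2132, 0.1333]
orientation: [2.061, 2.371, 0.001]
contact_force: [-0.2, -0.2, 6.0]
grip_width: 0.019
gripper_force: 48.7
```

Call:
servo_tool(
  commands=[
    [[0,0,-0.1],[0,0,0]],
    [[0,0,-0.2],[0,0,0]],
    [[0,0,-0.3],[0,0,0]],
    [[0,0,-0.45],[0,0,0]],
    [[0,0,-0.6],[0,0,0]],
    [[0,0,-0.72],[0,0,0]],
    [[0,0,-0.72],[0,0,0]],
    [[0,0,-0.72],[0,0,0]],
  ],
)

```text
clock: 30.9
tcp_pos: [0.6217, 0.213, 0.3124]
orientation: [-2.061, -2.371, 0.0]
contact_force: [-0.0, -0.3, -1.6]
grip_width: 0.0187
gripper_force: 49.4
```

```bash
python3 -c "
from h import *
go([.536,-.02,.32],95.75)"
```

```text
t 30.9 tcp [0.6217 0.213  0.3124] F [-0.  -0.3 -1.6] w 0.0187 shift [-0.8753, -0.4691, -0.0303] turn [-0.0002, -0.0001, 0.0249]
```

Call:
servo_tool(
  commands=[
    [[-0.15,-0.08,-0.03],[0,0,0.025]],
    [[-0.3,-0.16,-0.03],[0,0,0.025]],
    [[-0.45,-0.24,-0.03],[0,0,0.025]],
    [[-0.6,-0.32,-0.03],[0,0,0.025]],
    [[-0.75,-0.4,-0.03],[0,0,0.025]],
    [[-0.9,-0.46,-0.03],[0,0,0.025]],
    [[-0.99,-0.46,-0.03],[0,0,0.025]],
    [[-0.99,-0.46,-0.03],[0,0,0.025]],
    [[-0.99,-0.46,-0.03],[0,0,0.025]],
  ],
)

```text
clock: 31.8
tcp_pos: [0.5417, -0.0478, 0.3188]
orientation: [-2.107, -2.328, 0.003]
contact_force: [0.2, 0.6, -1.0]
grip_width: 0.0188
gripper_force: 49.4
```

Call:
servo_tool(
  commands=[
    [[-0.15,-0.01,0],[0,0,0]],
    [[-0.2,-0.01,0],[0,0,0]],
    [[-0.2,-0.01,0],[0,0,0]],
    [[-0.2,-0.01,0],[0,0,0]],
    [[-0.2,-0.01,0],[0,0,0]],
    [[-0.2,-0.01,0],[0,0,0]],
  ],
)

```text
clock: 32.4
tcp_pos: [0.5451, -0.0965, 0.3201]
orientation: [-2.104, -2.332, -0.0]
contact_force: [-0.9, 0.5, -1.0]
grip_width: 0.0188
gripper_force: 49.4
```

```bash
python3 - <<'E'
from h import *
im,d,K,T=grab('wrist','pics/w8.png');np.savez('w8.npz',im=im,d=d,K=K,T=T)
for h in holes(im,d,K,T,zp=.1868,amin=100): print(*h)
held(d,K,T,.02,.09)
go([.5363,-.033,.32],95.75);go([.5363,-.033,.28],95.75)
E
```

```text
[252. 109.] 444 [ 0.5361 -0.0321] [ 0.5361 -0.032 ] 0.0088
[232. 338.] 527 [ 0.5385 -0.2392] [ 0.5399 -0.2354] 0.0225
[274. 338.] 725 [ 0.5775 -0.2352] [ 0.5746 -0.2328] 0.0239
[120. 349.] 214 [ 0.434 -0.263] [ 0.4332 -0.2635] 0.0182
[389. 349.] 215 [ 0.6869 -0.2368] [ 0.6879 -0.2371] 0.0182
0.02 755 xmax 0.0177 y -0.0171 0.0116
0.028 187 xmax 0.0182 y -0.0173 0.0126
0.044 6 xmax 0.008 y -0.0037 -0.0003
0.052 62 xmax 0.0079 y -0.0063 0.0032
0.06 84 xmax 0.0078 y -0.0065 0.0052
0.068 76 xmax 0.0077 y -0.0068 0.0067
0.076 9 xmax 0.0069 y -0.0055 0.0041
t 32.45 tcp [ 0.5451 -0.0968  0.3202] F [-0.3 -0.3 -1.2] w 0.019 shift [0.2577, -0.0091, 0.0008] turn [-0.0001, -0.0002, 0.001]
t 32.45 tcp [ 0.5451 -0.0968  0.3202] F [-0.3 -0.3 -1.2] w 0.019 shift [0.2576, -0.0091, 0.1608] turn [-0.0001, -0.0002, 0.001]
```

Call:
servo_tool(
  commands=[
    [[0.1,-0.009,0],[0,0,0.001]],
    [[0.2,-0.009,0],[0,0,0.001]],
    [[0.255,-0.009,0.05],[0,0,0.001]],
    [[0.255,-0.009,0.13],[0,0,0.001]],
    [[0.255,-0.009,0.13],[0,0,0.001]],
    [[0.255,-0.009,0.13],[0,0,0.001]],
    [[0.255,-0.009,0.13],[0,0,0.001]],
    [[0.255,-0.009,0.13],[0,0,0.001]],
    [[0.255,-0.009,0.13],[0,0,0.001]],
    [[0.255,-0.009,0.13],[0,0,0.001]],
  ],
)

```text
clock: 33.45
tcp_pos: [0.5366, -0.035, 0.2881]
orientation: [2.109, 2.328, 0.001]
contact_force: [0.1, -0.0, -2.1]
grip_width: 0.0191
gripper_force: 49.4
```

```bash
python3 -c "
from h import *
go([.5363,-.033,.221],95.75)"
```

```text
t 33.45 tcp [ 0.5366 -0.035   0.2881] F [ 0.1 -0.  -2.1] w 0.0191 shift [0.0081, -0.0004, 0.2686] turn [0.0004, -0.0, -0.0013]
```

Call:
servo_tool(
  commands=[
    [[0.007,0,0.03],[0,0,0]],
    [[0.007,0,0.06],[0,0,0]],
    [[0.007,0,0.09],[0,0,0]],
    [[0.007,0,0.12],[0,0,0]],
    [[0.007,0,0.15],[0,0,0]],
    [[0.007,0,0.18],[0,0,0]],
    [[0.007,0,0.21],[0,0,0]],
    [[0.007,0,0.24],[0,0,0]],
    [[0.007,0,0.27],[0,0,0]],
    [[0.007,0,0.274],[0,0,0]],
    [[0.007,0,0.274],[0,0,0]],
  ],
)

```text
clock: 34.55
tcp_pos: [0.5366, -0.0331, 0.2193]
orientation: [2.109, 2.328, 0.001]
contact_force: [0.1, -0.2, 0.1]
grip_width: 0.0187
gripper_force: 49.6
```

Now release and retreat, then look for the stopper.

Call:
servo_tool(
  commands=[
    [[0,0,0],[0,0,0]],
    [[0,0,0],[0,0,0]],
    [[0,0,0],[0,0,0]],
    [[0,0,0],[0,0,0]],
    [[0,0,0],[0,0,0]],
    [[0,0,-0.1],[0,0,0]],
    [[0,0,-0.2],[0,0,0]],
    [[0,0,-0.3],[0,0,0]],
    [[0,0,-0.4],[0,0,0]],
    [[0,0,-0.4],[0,0,0]],
  ],
  claw=0.4,
)

```text
clock: 35.55
tcp_pos: [0.538, -0.0335, 0.3226]
orientation: [2.107, 2.325, 0.008]
contact_force: [0.7, -1.4, 0.7]
grip_width: 0.0515
gripper_force: 0.0
```

```bash
python3 - <<'E'
from h import *
np.set_printoptions(precision=4,suppress=True)
im,d,K,T=grab('wrist','pics/w9.png')
for b in blobs(im,d,K,T,.21,.28): print(*b)
im,d,K,T=grab('top','pics/t3.png')
for b in blobs(im,d,K,T,.045,.085,25): print(*b)
for q in r.mark_of('top','stopper'): print(q['uv'],q['confidence'],onz(K,T,q['uv'],0))
go([.42,.16,.28],98)
E
```

```text
[252. 205.] 913 [ 0.5365 -0.0327  0.2376] 0.0102 [ 0.5364 -0.0323  0.2366] [143  47  44]
[253. 345.] 628 [ 0.5494 -0.1586  0.2252] 0.0109 [ 0.5489 -0.156   0.2242] [53 50 51]
[422.   2.] 1151 [ 1.2879 -0.8024  0.0783] 0.1527 [ 1.2898 -0.8566  0.0787] [99 59 47]
[150. 162.] 76 [0.7096 0.2367 0.0803] 0.0226 [0.7052 0.2318 0.0785] [165  45  45]
[193. 167.] 28 [0.6958 0.0983 0.0821] 0.0107 [0.6947 0.0954 0.0815] [95 91 81]
[166. 201.] 101 [0.5916 0.1803 0.0819] 0.058 [0.5781 0.1771 0.0811] [94 79 58]
[189. 203.] 42 [0.5806 0.1093 0.0747] 0.0056 [0.5802 0.1085 0.077 ] [ 45 113  68]
[145. 260.] 63 [0.4108 0.2328 0.0681] 0.0116 [0.4096 0.2318 0.0658] [194 136  45]
[148.7, 262.7] 0.51 [0.404 0.236 0.   ]
[275.7, 156.1] 0.22 [ 0.7538 -0.1586  0.    ]
t 35.7 tcp [ 0.5358 -0.033   0.3187] F [ 0.2  0.4 -1.4] w 0.0514 shift [0.8137, -0.3846, 0.1551] turn [-0.0005, -0.0002, -0.026]
```

```bash
python3 - <<'E'
from h import *
go([.411,.19,.24],98)
E
```

```text
t 35.7 tcp [ 0.5358 -0.033   0.3187] F [ 0.2  0.4 -1.4] w 0.0514 shift [0.9367, -0.4085, 0.3152] turn [-0.0005, -0.0002, -0.026]
```

Call:
servo_tool(
  commands=[
    [[0.15,-0.07,0],[0,0,-0.026]],
    [[0.3,-0.14,0],[0,0,-0.026]],
    [[0.45,-0.21,0],[0,0,-0.026]],
    [[0.6,-0.28,0.05],[0,0,-0.026]],
    [[0.75,-0.35,0.15],[0,0,-0.026]],
    [[0.88,-0.4,0.25],[0,0,-0.026]],
    [[0.936,-0.408,0.315],[0,0,-0.026]],
    [[0.936,-0.408,0.315],[0,0,-0.026]],
    [[0.936,-0.408,0.315],[0,0,-0.026]],
    [[0.936,-0.408,0.315],[0,0,-0.026]],
    [[0.936,-0.408,0.315],[0,0,-0.026]],
  ],
)

```text
clock: 36.8
tcp_pos: [0.4126, 0.1888, 0.2413]
orientation: [2.064, 2.368, 0.002]
contact_force: [-0.1, 0.5, -0.2]
grip_width: 0.0515
gripper_force: 0.0
```

```bash
python3 - <<'E'
from h import *
im,d,K,T=grab('wrist','pics/w10.png')
for b in blobs(im,d,K,T,.055,.08): print(*b)
for b in blobs(im,d,K,T,.08,.16): print(*b)
for q in r.mark_of('wrist','stopper'): print(q['uv'],q['confidence'],onz(K,T,q['uv'],0))
go([.411,.233,.24],98)
E
```

```text
[400.  41.] 237 [0.5153 0.3237 0.0787] 0.006 [0.5144 0.3231 0.0775] [90 77 62]
[259. 129.] 553 [0.41   0.2344 0.0677] 0.0119 [0.4101 0.235  0.0663] [208 124  25]
[381. 207.] 183 [0.535  0.1771 0.0787] 0.0065 [0.5344 0.1785 0.0775] [99 86 71]
[249. 219.] 95 [0.4114 0.1488 0.0752] 0.0036 [0.4113 0.1495 0.0739] [106  63  80]
[411. 268.] 543 [0.5864 0.1157 0.0779] 0.0097 [0.582  0.1191 0.0769] [ 36 107  62]
[507. 303.] 325 [0.6981 0.0885 0.0699] 0.016 [0.6957 0.088  0.0684] [91 91 83]
[252. 354.] 168 [ 0.4394 -0.0146  0.0618] 0.0199 [ 0.4386 -0.0149  0.0599] [36 57 48]
[382. 367.] 194 [ 0.5792 -0.0015  0.079 ] 0.009 [ 0.5793 -0.0011  0.0775] [36 57 44]
[454. 129.] 22202 [0.5747 0.2569 0.1016] 0.0949 [0.5656 0.2577 0.1005] [214 207 139]
[249. 247.] 1387 [0.4142 0.1427 0.141 ] 0.0102 [0.4143 0.1433 0.1403] [145 101 120]
[428. 285.] 579 [0.5882 0.1147 0.101 ] 0.0106 [0.5878 0.1165 0.1   ] [ 34 123  63]
[384. 379.] 196 [ 0.5765 -0.0011  0.0924] 0.0116 [ 0.5765 -0.001   0.0908] [36 57 43]
[257.5, 125.0] 0.82 [0.4097114  0.23393215 0.        ]
t 36.9 tcp [0.4123 0.1891 0.2412] F [-0.2 -0.6  0.5] w 0.0511 shift [0.1746, 0.0188, 0.0049] turn [0.0007, -0.0005, -0.0012]
```

View pics/w10.png

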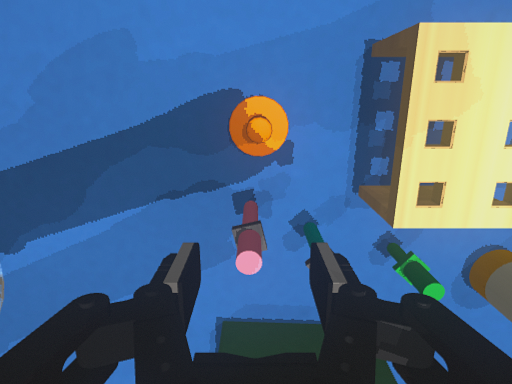

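The orange stopper stands at (259,128), apart from the pink look-alike at (249,247). The stand is now empty. I go to the stopper.

Call:
servo_tool(
  commands=[
    [[0.1,0.01,0],[0,0,-0.001]],
    [[0.18,0.016,0.1],[0,0,-0.001]],
    [[0.18,0.016,0.3],[0,0,-0.001]],
    [[0.18,0.016,0.45],[0,0,-0.001]],
    [[0.18,0.016,0.45],[0,0,-0.001]],
    [[0.18,0.016,0.45],[0,0,-0.001]],
    [[0.18,0.016,0.45],[0,0,-0.001]],
    [[0.18,0.016,0.45],[0,0,-0.001]],
  ],
)

```text
clock: 37.7
tcp_pos: [0.4107, 0.2356, 0.1301]
orientation: [2.06, 2.372, 0.006]
contact_force: [-0.6, 0.2, 0.3]
grip_width: 0.0514
gripper_force: 0.0
```

```bash
python3 - <<'E'
from h import *
im,d,K,T=grab('top')
for b in blobs(im,d,K,T,.045,.085,25): print(*b)
go([.41,.2344,.053],98)
E
```

```text
[423.   2.] 1127 [ 1.2872 -0.8151  0.0771] 0.1358 [ 1.29   -0.8432  0.0775] [99 59 47]
[150. 162.] 78 [0.7081 0.2363 0.0813] 0.0219 [0.7064 0.2306 0.0795] [164  45  45]
[199. 165.] 76 [0.7097 0.0865 0.0831] 0.0258 [0.7019 0.0822 0.0821] [98 95 86]
[166. 200.] 105 [0.5898 0.1814 0.0833] 0.0561 [0.5904 0.1778 0.082 ] [95 80 58]
[189. 203.] 44 [0.5811 0.1069 0.0791] 0.0034 [0.5808 0.1071 0.083 ] [ 49 121  73]
[145. 260.] 61 [0.4108 0.233  0.0673] 0.0117 [0.4109 0.2327 0.0654] [153  83  25]
t 37.75 tcp [0.4104 0.2355 0.1298] F [-0.4  0.8 -1.2] w 0.051 shift [-0.0049, -0.0033, 0.3073] turn [0.0018, -0.0014, 0.0007]
```

Call:
servo_tool(
  commands=[
    [[-0.004,-0.002,0.06],[0.001,-0.001,0]],
    [[-0.004,-0.002,0.12],[0.001,-0.001,0]],
    [[-0.004,-0.002,0.18],[0.001,-0.001,0]],
    [[-0.004,-0.002,0.24],[0.001,-0.001,0]],
    [[-0.004,-0.002,0.3],[0.001,-0.001,0]],
    [[-0.004,-0.002,0.307],[0.001,-0.001,0]],
    [[-0.004,-0.002,0.307],[0.001,-0.001,0]],
    [[-0.004,-0.002,0.307],[0.001,-0.001,0]],
  ],
)

```text
clock: 38.55
tcp_pos: [0.4096, 0.2342, 0.0523]
orientation: [2.059, 2.372, -0.001]
contact_force: [-0.0, 0.5, 0.6]
grip_width: 0.0511
gripper_force: 0.0
```

Call:
servo_tool(
  commands=[
    [[0,0,0],[0,0,0]],
    [[0,0,0],[0,0,0]],
    [[0,0,0],[0,0,0]],
    [[0,0,0],[0,0,0]],
    [[0,0,0],[0,0,0]],
    [[0,0,0],[0,0,0]],
    [[0,0,0],[0,0,0]],
  ],
  claw=1,
  squeeze=40,
)

```text
clock: 39.25
tcp_pos: [0.4095, 0.2341, 0.0519]
orientation: [2.059, 2.372, -0.002]
contact_force: [-0.6, 0.6, 6.6]
grip_width: 0.0229
gripper_force: 39.0
```

Call:
servo_tool(
  commands=[
    [[0,0,-0.1],[0,0,0]],
    [[0,0,-0.2],[0,0,0]],
    [[0,0,-0.35],[0,0,0]],
    [[0,0,-0.5],[0,0,0]],
    [[0,0,-0.7],[0,0,0]],
    [[0,0,-0.88],[0,0,0]],
    [[0,0,-0.88],[0,0,0]],
    [[0,0,-0.88],[0,0,0]],
  ],
)

```text
clock: 40.05
tcp_pos: [0.4092, 0.2343, 0.2717]
orientation: [-2.059, -2.372, 0.001]
contact_force: [0.3, -0.1, -2.5]
grip_width: 0.0231
gripper_force: 39.8
```

```bash
python3 - <<'E'
from h import *
go([.44,.01,.275],95.75)
E
```

```text
t 40.05 tcp [0.4092 0.2343 0.2717] F [ 0.3 -0.1 -2.5] w 0.0231 shift [-0.9056, -0.0044, -0.0132] turn [-0.0004, 0.0001, 0.026]
```

Call:
servo_tool(
  commands=[
    [[-0.15,0,-0.013],[0,0,0.026]],
    [[-0.3,0,-0.013],[0,0,0.026]],
    [[-0.45,0,-0.013],[0,0,0.026]],
    [[-0.6,0,-0.013],[0,0,0.026]],
    [[-0.75,0,-0.013],[0,0,0.026]],
    [[-0.9,0,-0.013],[0,0,0.026]],
    [[-0.9,0,-0.013],[0,0,0.026]],
    [[-0.9,0,-0.013],[0,0,0.026]],
  ],
)

```text
clock: 40.85
tcp_pos: [0.4397, 0.0107, 0.2732]
orientation: [-2.109, -2.326, 0.008]
contact_force: [-0.3, -0.4, -1.2]
grip_width: 0.0227
gripper_force: 39.8
```

```bash
python3 - <<'E'
from h import *
go([.4525,-.0988,.275],95.75)
E
```

```text
t 40.85 tcp [0.4397 0.0107 0.2732] F [-0.3 -0.4 -1.2] w 0.0227 shift [-0.4409, 0.008, -0.006] turn [-0.0031, 0.0016, -0.0016]
```

Call:
servo_tool(
  commands=[
    [[-0.15,0.003,0],[-0.003,0.001,0]],
    [[-0.3,0.006,0],[-0.003,0.001,0]],
    [[-0.42,0.008,0],[-0.003,0.001,0]],
    [[-0.44,0.008,0],[-0.003,0.001,0]],
    [[-0.44,0.008,0],[-0.003,0.001,0]],
    [[-0.44,0.008,0],[-0.003,0.001,0]],
    [[-0.44,0.008,0],[-0.003,0.001,0]],
    [[-0.44,0.008,0],[-0.003,0.001,0]],
    [[-0.44,0.008,0],[-0.003,0.001,0]],
  ],
)

```text
clock: 41.75
tcp_pos: [0.454, -0.0971, 0.275]
orientation: [2.104, 2.33, 0.004]
contact_force: [0.4, -0.3, -1.1]
grip_width: 0.0227
gripper_force: 39.8
```

```bash
python3 - <<'E'
from h import *
im,d,K,T=grab('wrist','pics/w11.png')
for b in blobs(im,d,K,T,.14,.155): print(*b)
held(d,K,T,.0,.06,.035)
go([.4525,-.0988,.20],95.75)
E
```

```text
[348. 121.] 267 [ 0.5181 -0.034   0.154 ] 0.0176 [ 0.5182 -0.0334  0.1524] [86 67 48]
[251. 176.] 945 [ 0.4524 -0.0976  0.1516] 0.0297 [ 0.45   -0.0826  0.1503] [135 103  55]
[354. 216.] 170 [ 0.538  -0.1096  0.1539] 0.0083 [ 0.5357 -0.1077  0.1524] [92 70 47]
[350. 257.] 182 [ 0.5411 -0.1467  0.1542] 0.0081 [ 0.5394 -0.1441  0.1525] [89 68 42]
0.0 953 xmax 0.0132 y -0.0249 0.025
0.008 639 xmax 0.0128 y -0.024 0.0245
0.016 4616 xmax 0.03 y -0.0293 0.03
0.024 144 xmax 0.03 y -0.0291 0.0272
t 41.8 tcp [ 0.454  -0.0973  0.2751] F [ 0.   0.5 -3.3] w 0.0225 shift [-0.0054, -0.0074, 0.3003] turn [0.0021, -0.0001, 0.0005]
```

Call:
servo_tool(
  commands=[
    [[-0.005,-0.007,0.06],[0.002,0,0]],
    [[-0.005,-0.007,0.12],[0.002,0,0]],
    [[-0.005,-0.007,0.18],[0.002,0,0]],
    [[-0.005,-0.007,0.24],[0.002,0,0]],
    [[-0.005,-0.007,0.27],[0.002,0,0]],
    [[-0.005,-0.007,0.3],[0.002,0,0]],
    [[-0.005,-0.007,0.32],[0.002,0,0]],
    [[-0.005,-0.007,0.34],[0.002,0,0]],
    [[-0.005,-0.007,0.36],[0.002,0,0]],
    [[-0.005,-0.007,0.375],[0.002,0,0]],
    [[-0.005,-0.007,0.38],[0.002,0,0]],
    [[-0.005,-0.007,0.38],[0.002,0,0]],
    [[-0.005,-0.007,0.38],[0.002,0,0]],
  ],
)

```text
clock: 43.1
tcp_pos: [0.4528, -0.0993, 0.1802]
orientation: [2.107, 2.33, 0.0]
contact_force: [-0.0, -0.3, -1.9]
grip_width: 0.0232
gripper_force: 39.7
```

Call:
servo_tool(
  commands=[
    [[0,0,0],[0,0,0]],
    [[0,0,0],[0,0,0]],
    [[0,0,0],[0,0,0]],
    [[0,0,0],[0,0,0]],
    [[0,0,0],[0,0,0]],
    [[0,0,-0.1],[0,0,0]],
    [[0,0,-0.2],[0,0,0]],
    [[0,0,-0.3],[0,0,0]],
    [[0,0,-0.45],[0,0,0]],
    [[0,0,-0.6],[0,0,0]],
    [[0,0,-0.6],[0,0,0]],
  ],
  claw=0.4,
)

```text
clock: 44.2
tcp_pos: [0.4551, -0.0999, 0.3345]
orientation: [2.104, 2.326, 0.011]
contact_force: [-0.1, 0.1, 0.4]
grip_width: 0.0512
gripper_force: 0.0
```

Call:
servo_tool(
  commands=[
    [[-0.2,0,0],[0,0,0]],
    [[-0.4,0,0],[0,0,0]],
    [[-0.4,0,0],[0,0,0]],
    [[-0.4,0,0],[0,0,0]],
    [[-0.4,0,0],[0,0,0]],
    [[-0.4,0,0],[0,0,0]],
  ],
)

```text
clock: 44.8
tcp_pos: [0.4627, -0.1973, 0.3297]
orientation: [-2.104, -2.332, -0.0]
contact_force: [0.7, 0.4, 0.2]
grip_width: 0.0512
gripper_force: 0.0
```

```bash
python3 - <<'E'
from h import *
im,d,K,T=grab('wrist','pics/w12.png')
for b in blobs(im,d,K,T,.18,.24): print(*b)
for b in blobs(im,d,K,T,.155,.162): print(*b)
im,d,K,T=grab('scene');cv2.imwrite('pics/s9.png',cv2.resize(im[130:330,140:420,::-1],None,fx=2.8,fy=2.8,interpolation=2))
E
```

```text
[368. 131.] 8621 [ 0.549  -0.1596  0.2243] 0.0112 [ 0.5482 -0.1591  0.2243] [153  43  40]
[255.  62.] 869 [ 0.4529 -0.0989  0.1956] 0.0119 [ 0.453  -0.0989  0.1943] [183 119  33]
[349.  10.] 65 [ 0.5258 -0.0469  0.1614] 0.008 [ 0.5231 -0.0493  0.1594] [78 59 38]
[255.  66.] 3310 [ 0.4529 -0.0987  0.1598] 0.03 [ 0.4528 -0.0989  0.1586] [191 128  40]
```

View pics/s9.png

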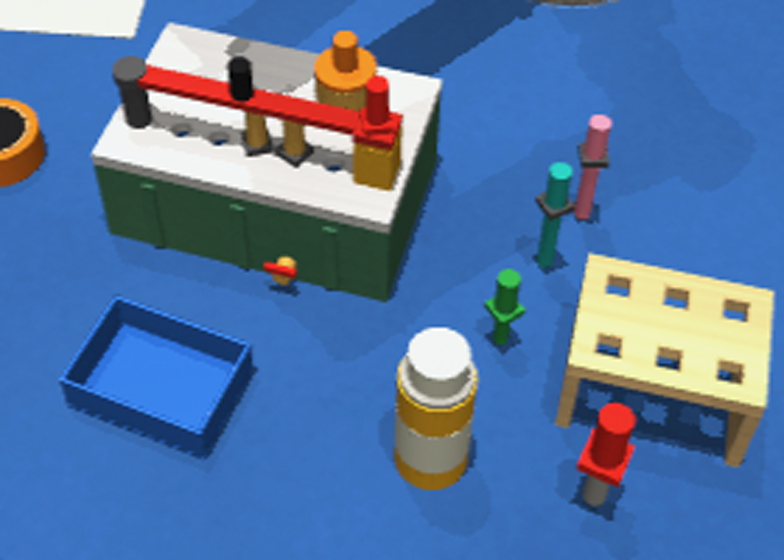

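The scene crop shows everything in place. The stopper sits in the neck at (345,65), the spindles hang at (258,130) and (293,137), the bar is shut and the pin is down at (377,110). The stopper's top is at 0.194, which is the fully home height.

```bash
python3 -c "
from bench import r
print(r.hand_in())"
```

```text
the job is handed in; nothing more can be done
None
```

I handed the job in at about 45 s of the 210 s allowed, with no verdict shown. Camera checks had both spindles (the only two in the stand) home in holes 2 and 3, the keeper shut, the lock pin fully down and the stopper home in the neck.

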